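Build up the sample-wheel spindle

ROBOT

A 6-joint arm with a two-finger parallel gripper is mounted at the origin on the work surface. World frame = base frame: x ahead of the robot, y to its left, z up, the work surface at z = 0. Lengths are in m, angles in rad, forces in N, time in s.
With the tool pointing down it reaches from about 0.325 to 0.75 m from the base axis. Payload 7.6 kg.
Tool frame: the origin (TCP) lies at the very end of the fingers, on their centre line; the grasp point (between the pads) lies 19 mm behind it; z points along the fingers, y is the line along which they close (so a half turn about z gives the same grasp; the last joint's range is limited). The gripper opens to 85 mm and grips with 20 to 120 N. Pads are 22 mm wide; open, the fingers measure 114 mm over their backs; the gripper's body (76 mm by 85 mm) begins 54 mm behind the grasp point. The pads swing forward as they close: fully open they stand 13 mm farther back than shut.
Start: joints at [-1.403, 0.052, 1.401, -0, 1.689, -0.07], TCP at [0.124, -0.51, 0.231] pointing down, gripper open.
Joint ranges: [-2.9, 2.9], [-0.91, 2.17], [0.12, 2.37], [-1.06, 4.2], [0.26, 2.73], [-2.93, 2.93]. Speed limits (rad/s): [2.57, 2.57, 3.01, 3.14, 3.14, 3.14].

INTERFACE

Orientations are given as a unit quaternion [w, x, y, z].
In Python, from rig import env gives the robot as it stands.
- The arm moves only by the tool servo_tool, never from a script. Its argument "motion" is a list of rows, each an object with "grip": the closure, from -1 (fully open) to 1 (shut), so that 0 is half open; "translation": the shift along the tool's x, y, z normalised to -1 to 1, where 1 is 300 mm, a list of three; "rot": the turn, a rotation vector about the tool's x, y, z normalised to -1 to 1, where 1 is 90 degrees, a list of three. In form: [{"grip": grip, "translation": [x, y, z], "rot": [wx, wy, wz]}, ...]. A call has 1 to 12 rows; each row is the pose to reach, as a shift and turn from the pose commanded when the call began, along the tool's axes at that moment; what a row does not reach only later rows make up. A row lasts 1/10 s, in which the tool goes at most 50 mm and 8.59 degrees, less where a joint would pass 70% of its speed; a pose out of reach is approached as far as the arm can. A call with a number of a shift or a turn outside -1 to 1 is refused whole. A call with a gripper value outside its range is refused whole. The fingers move at their own pace and stop on an object; "squeeze" is the grip in N (left out, the last holds). Time passes only in rows, so rows that repeat a pose let the fingers close. It gives the time, the measured TCP pose, the force, the opening and the grip force at its end, in the units of the state.
- env.observe(): the state, without advancing time (a new reading comes with each control period).
- env.capture(name): name is "side" or "top"; returns a dict with "frame" (480x640x3 uint8, red, green, blue), "fovy" (degrees; the focal length in pixels is half the picture's height over the tangent of half this angle, whatever the lens; pixels are square), "cx", "cy" (the principal point, pixels), "R" (3x3) and "t" (3): a world point X has camera coordinates R X + t. Camera axes: x right, y down, z forward; pixel columns grow to the right and rows downward; lengths in m; the calibration is good to about 2 mm. A picture is of the moment at which its call begins. There is no depth.
- env.sign_off(): hands the job in; it is judged then, once.
The state is a dict: "time_s": time; "joint_positions": joint angles; "qvel": joint speeds; "joint_efforts": joint torques, N m; "tcp_pos": TCP position; "eef_rot": TCP orientation; "force": force on the tool from outside, world axes, zero at the start; "torque": the same for the moment, N m; "width": finger opening in m; "gripper_force": force on a finger pad.
Only numpy, scipy, OpenCV 4.12 (cv2) and the standard library are available. Lean on these libraries where they do the work, as an engineer would, in place of code of your own. Each camera call takes 0.05 s, during which the arm holds its last target. There are 200 camera calls.

TASK

Build up the leaning spindle from the three parts on the rubber mat: first the bearing, fully home against the shoulder, then the plain spacer sleeve on top of it, then the knurled collar that retains them, so that all three sit snug against one another. Hold each part in the gripper all the way down the shaft until it is home before letting go; do not let it drop down the shaft. Leave the tape roll, the jar and the screwdriver where they are.

Things in the scene. Friction and masses are not known exactly. Their poses are not given: they have to be found in the camera images.
- spindle: Fixed steel shaft, 16 mm diameter, leaning 32 degrees from vertical, more or less towards the robot. Origin: on its axis at the face of the shoulder where the first part seats, 100 mm above the bench; z runs up along the shaft, y is level. The shaft ends at z = 46 mm, its last 8 mm tapering to 8 mm. Shoulder: 34 mm diameter, 22 mm long; below it a 68 mm housing. Parts have 2 mm play all round.
- cradle: The fixed aluminium cradle that carries the spindle; base plate 130 by 100 mm, 12 mm thick. Origin on the bench under the plate, 5 mm beyond (along its x) the spindle's origin; z up; the shaft leans to its -x.
- mat: Black rubber mat fixed to the bench, 270 mm (along its x) by 130 mm (along its y), 3 mm thick; origin at the centre of its underside, z up. The three parts lie flat on it in a row along its x axis, in any order, about 80 mm apart (a centimetre more or less).
- bearing_center (a point): Centre of the loose steel ball bearing, the widest and lowest part: 42 mm outside diameter, 20 mm bore, 11 mm high, with a black seal ring in each face. z is its axis; either face may go down. Lies flat on the mat at first. About 50 g. Seated, its centre is 5.5 mm above the shoulder along the shaft.
- spacer_center (a point): Centre of the loose plain aluminium spacer sleeve, the narrowest and tallest part: 28 mm outside diameter, 20 mm bore, 16 mm high; z is its axis; either end may go down. About 25 g. Stands on the mat at first. Seated on the bearing, its centre is 19 mm above the shoulder along the shaft.
- collar_center (a point): Centre of the loose knurled aluminium retaining collar: 36 mm outside diameter over the knurl, 20 mm bore, 12 mm high; a plain push-on ring without thread; z is its axis; either face may go down. About 35 g. Lies flat on the mat at first. Seated on the spacer, its centre is 33 mm above the shoulder along the shaft.
- tape_center (a point): Centre of a roll of clear tape lying flat, 96 mm across, 20 mm high; a bystander.
- jar_center (a point): Centre of a small white jar with a black lid, 56 mm across, 56 mm high; a bystander.
- screwdriver_grip (a point): Middle of the handle of a screwdriver with a yellow handle, 170 mm long, lying on the bench between mat and cradle on the robot's side; a bystander.
There are look-alikes about, which are no part of the job. What is shaped like the part that bears spacer_center but purple is not meant.

How it is judged:
On the way, in this order (a step that is already met when the one before it is completed fails the run):
1. the bearing is brought down the shaft in the gripper to the shoulder (within 5 mm of home, still gripped) (z of bearing_center in the frame of spindle between 0.003 and 0.0105 m and x of bearing_center in the frame of spindle between -0.004 and 0.004 m and y of bearing_center in the frame of spindle between -0.004 and 0.004 m and angle between the z axis of bearing_center and the z axis of spindle, either way round below 0.12 rad and contact force between the fingers and bearing above 0.5 N), for 0.04 s.
2. then the spacer is brought down in the gripper onto the bearing (within 5 mm of home, still gripped) (z of spacer_center in the frame of spindle between 0.0165 and 0.024 m and x of spacer_center in the frame of spindle between -0.004 and 0.004 m and y of spacer_center in the frame of spindle between -0.004 and 0.004 m and angle between the z axis of spacer_center and the z axis of spindle, either way round below 0.12 rad and contact force between the fingers and spacer above 0.5 N), for 0.04 s.
3. then the knurled collar is brought down in the gripper onto the spacer (within 5 mm of home, still gripped) (z of collar_center in the frame of spindle between 0.0305 and 0.038 m and x of collar_center in the frame of spindle between -0.004 and 0.004 m and y of collar_center in the frame of spindle between -0.004 and 0.004 m and angle between the z axis of collar_center and the z axis of spindle, either way round below 0.12 rad and contact force between the fingers and collar above 0.5 N), for 0.04 s.
At the end, for the whole second after the job is handed in: Bearing, spacer and collar are on the shaft in that order from the shoulder, at rest, each square to the shaft within 0.12 rad, within 4 mm of its axis in each direction, and each centre within 2.5 mm below and 3 mm above its seated height (5.5, 19 and 33 mm from the shoulder) (z of bearing_center in the frame of spindle between 0.003 and 0.0085 m and x of bearing_center in the frame of spindle between -0.004 and 0.004 m and y of bearing_center in the frame of spindle between -0.004 and 0.004 m and angle between the z axis of each of bearing_center, spacer_center, collar_center and the z axis of spindle, either way round below 0.12 rad and z of spacer_center in the frame of spindle between 0.0165 and 0.022 m and x of spacer_center in the frame of spindle between -0.004 and 0.004 m and y of spacer_center in the frame of spindle between -0.004 and 0.004 m and z of collar_center in the frame of spindle between 0.0305 and 0.036 m and x of collar_center in the frame of spindle between -0.004 and 0.004 m and y of collar_center in the frame of spindle between -0.004 and 0.004 m and linear speed of each of bearing, spacer, collar below 0.02 m/s); the robot touches nothing.
It fails at once if the tape roll, the jar or the screwdriver is moved by more than 25 mm (distance of any of tape_center, jar_center, screwdriver_grip from where it was at the start of the episode above 0.025 m).
It also fails if it takes over 70 s, if anything falls off the work surface, if the arm or the gripper's body presses on something with over 40 N, if the wrist force passes 120 N, or if a joint passes its speed limit or range.

## Working session

There is one attempt and no reset: what is moved stays moved. The work goes in short steps, Python scripts to look and compute and a tool call to move; the robot and the scene stay as the last step left them, time stands still between calls to the robot, and variables do not carry over. Pictures are saved under pics/ and viewed, at most 10 in all, crops included, and the job is handed in when it is done.

Besides the shell and the picture viewer there is one more tool, called in YAML: its name, and indented under it one key for each argument. servo_tool: Moves the arm, as the interface text tells. Its arguments: {"type":"object","properties":{"motion":{"type":"array","items":{"type":"object","properties":{"grip":{"type":"number"},"translation":{"type":"array","items":{"type":"number","minimum":-1,"maximum":1}},"rot":{"type":"array","items":{"type":"number","minimum":-1,"maximum":1}}}}},"squeeze":{"type":"number"}},"required":["motion"]}

```bash
mkdir -p pics; cat > h.py <<'E'
import numpy as np, cv2
from rig import env
from scipy.spatial.transform import Rotation as Ro
def f(c): return 240/np.tan(np.radians(c["fovy"])/2)
def ray(c,u,v):
    R=np.array(c["R"]);t=np.array(c["t"])
    d=R.T@np.array([(u-c["cx"])/f(c),(v-c["cy"])/f(c),1.]); return -R.T@t,d/np.linalg.norm(d)
def onz(c,u,v,z):
    o,d=ray(c,u,v); return o+d*(z-o[2])/d[2]
def proj(c,X):
    p=np.array(c["R"])@np.array(X)+np.array(c["t"]); return np.array([c["cx"]+f(c)*p[0]/p[2],c["cy"]+f(c)*p[1]/p[2]])
def quat(): 
    s=env.observe(); w,x,y,z=s["eef_rot"]; return Ro.from_quat([x,y,z,w])
def snap(n,fn):
    c=env.capture(n); cv2.imwrite("pics/"+fn,c["frame"][:,:,::-1]); return c
E
python3 - <<'E'
from h import *
import pickle
for n in("top","side"):
    c=snap(n,n+"0.png"); pickle.dump(c,open(n+"0.pkl","wb"))
    print(n,c["fovy"],c["cx"],c["cy"],np.round(-np.array(c["R"]).T@c["t"],3),np.round(c["R"],3).tolist())
print(env.observe())
E
```

```text
top 46.215885707284805 323.7320328385067 232.00106416849414 [ 0.521 -0.034  1.023] [[-0.019, -1.0, 0.011], [-0.998, 0.018, -0.067], [0.067, -0.012, -0.998]]
side 50.31069564223789 321.6491570712429 236.2987158541693 [ 0.568 -0.702  0.7  ] [[1.0, -0.02, 0.021], [0.002, -0.685, -0.728], [0.029, 0.728, -0.685]]
{'time_s': 0.1, 'joint_positions': array([-1.40325921e+00,  5.27579392e-02,  1.40162017e+00, -5.55997238e-06,
        1.68864315e+00, -7.03047680e-02]), 'qvel': array([-3.46020820e-04,  6.18867943e-06, -2.58999951e-03,  6.01735108e-04,
       -6.51998442e-05, -9.65324848e-06]), 'joint_efforts': array([ 1.68224142e-03, -3.82581496e+01, -3.60985208e+01, -1.02658321e-04,
        4.79861425e-03, -7.17074101e-06]), 'tcp_pos': array([ 0.1236646 , -0.50993932,  0.23056648]), 'eef_rot': array([-7.13324444e-04,  9.92937019e-01,  1.18640488e-01, -3.74706571e-05]), 'force': array([ 0.44470824, -0.95776072,  0.2238358 ]), 'torque': array([-0.00114464, -0.03854235,  0.00069804]), 'gripper_force': 0.0, 'width': 0.08546396976350501}
```

View pics/top0.png

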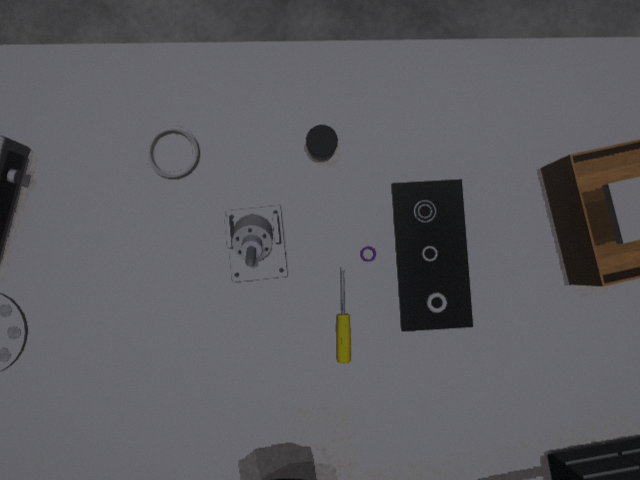

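View pics/side0.png

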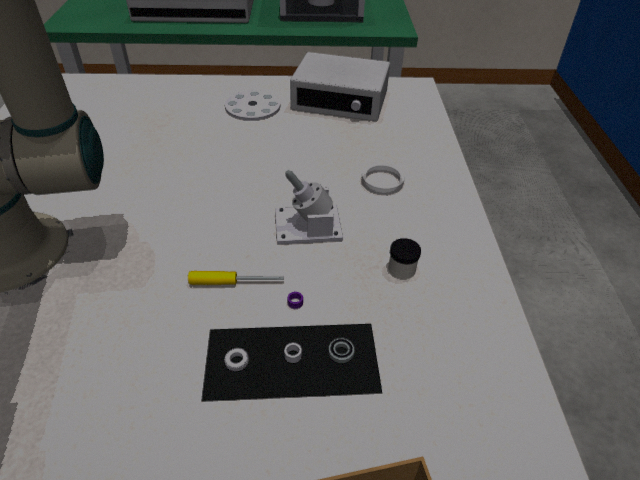

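Candidates (top view): bearing at (425,211), with a dark seal ring; spacer at (430,254), the narrowest; collar at (437,302). The purple ring off the mat at (368,254) is the look-alike and is excluded. Next I'll measure and check the choice in a crop.

```bash
python3 - <<'E'
from h import *
import pickle
T=pickle.load(open("top0.pkl","rb"));S=pickle.load(open("side0.pkl","rb"))
# mat
for c,n,guess in((T,"top",[(425,211),(430,254),(437,302)]),(S,"side",[(341,350),(293,352),(236,359)])):
    g=cv2.cvtColor(c["frame"],cv2.COLOR_RGB2GRAY)
    for (u,v),h,nm in zip(guess,(.011,.016,.012),"BSC"):
        r=20; w=g[v-r:v+r,u-r:u+r]; m=(w>60).astype(np.uint8)
        m=cv2.morphologyEx(m,cv2.MORPH_CLOSE,np.ones((3,3)))
        cs,_=cv2.findContours(m,cv2.RETR_EXTERNAL,cv2.CHAIN_APPROX_NONE)
        k=max(cs,key=cv2.contourArea); e=cv2.fitEllipse(k); x,y=e[0][0]+u-r,e[0][1]+v-r
        print(n,nm,np.round([x,y],1),np.round(e[1],1),"top plane",np.round(onz(c,x,y,.003+h),4),"mid",np.round(onz(c,x,y,.003+h/2),4))
g=cv2.cvtColor(T["frame"],cv2.COLOR_RGB2GRAY)
m=(g<45).astype(np.uint8); m[:170]=0;m[340:]=0;m[:,:385]=0;m[:,480:]=0
cs,_=cv2.findContours(cv2.morphologyEx(m,cv2.MORPH_CLOSE,np.ones((15,15))),0,2);k=max(cs,key=cv2.contourArea)
b=cv2.boxPoints(cv2.minAreaRect(k));P=[onz(T,*p,.003) for p in b];print("mat",np.round(P,3).tolist(),[round(float(np.linalg.norm(P[i]-P[i-1])),3) for i in range(4)])
def crop(c,u0,u1,v0,v1,s): return cv2.resize(c["frame"][v0:v1,u0:u1,::-1],None,fx=s,fy=s,interpolation=cv2.INTER_CUBIC)
a=crop(T,215,295,195,295,5);b2=crop(S,265,350,160,250,5);
H=300*0+500
im=np.zeros((600,800,3),np.uint8)
def put(i,x,y): 
    h,w=i.shape[:2];h=min(h,600-y);w=min(w,800-x); im[y:y+h,x:x+w]=i[:h,:w]
put(crop(T,220,290,200,285,5),0,0); put(crop(S,270,345,165,245,5),360,0)
put(crop(T,400,465,195,320,1.3),0,430);put(crop(S,210,370,335,375,3.8),150,440)
cv2.imwrite("pics/crop1.png",cv2.convertScaleAbs(im,alpha=1.4))
E
```

```text
top B [424.7 210.4] [20.4 21.6] top plane [ 0.6246 -0.2299  0.014 ] mid [ 0.6251 -0.231   0.0085]
top S [429.3 253.1] [14.  14.6] top plane [ 0.5473 -0.2348  0.019 ] mid [ 0.5475 -0.2364  0.011 ]
top C [436.4 302.3] [18.6 18.9] top plane [ 0.4594 -0.2455  0.015 ] mid [ 0.459  -0.2468  0.009 ]
side B [341. 349.] [20.5 25. ] top plane [ 0.6231 -0.2344  0.014 ] mid [ 0.6235 -0.2306  0.0085]
side S [292.7 351.9] [16.8 19.9] top plane [ 0.5465 -0.2427  0.019 ] mid [ 0.5463 -0.2373  0.011 ]
side C [236.1 358.8] [21.5 23.3] top plane [ 0.459  -0.2522  0.015 ] mid [ 0.458  -0.2482  0.009 ]
mat [[0.677, -0.172, 0.003], [0.684, -0.303, 0.003], [0.415, -0.312, 0.003], [0.409, -0.183, 0.003]] [0.268, 0.131, 0.269, 0.129]
```

View pics/crop1.png

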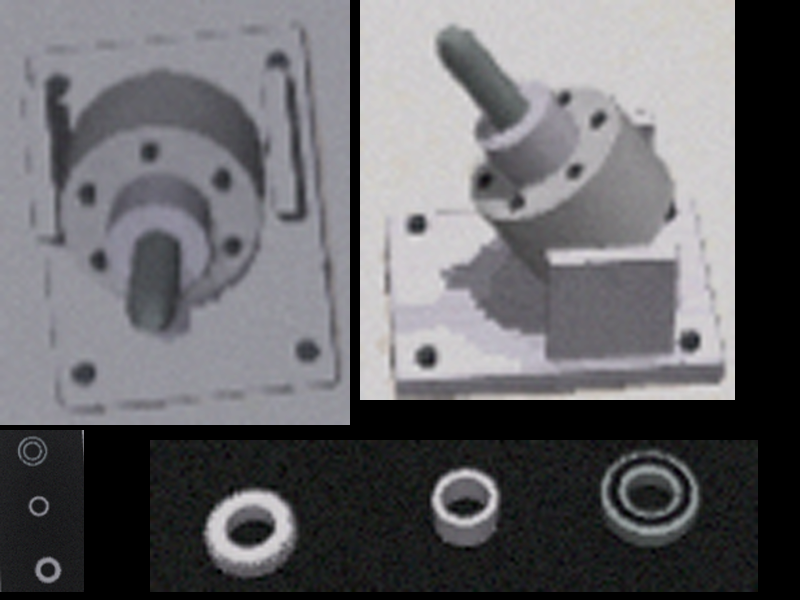

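The crop confirms the choice: the bearing is the part with the dark seal ring (far end of the mat), the spacer is the narrow tall one in the middle, and the collar is the knurled one nearest the robot. The shaft is dark against the shoulder, from about (252,263) to (250,245) in the top view and about (287,171) to (302,189) in the side view. Next is the spindle axis.

```bash
python3 - <<'E'
from h import *
import pickle
T=pickle.load(open("top0.pkl","rb"));S=pickle.load(open("side0.pkl","rb"))
# plate: holes and corners at z=.012
TH=[(236.6,274.6),(281.4,270),(275.4,212),(231.4,217)];SH=[(283.4,236.2),(281.2,209.8),(332.4,207),(336,233.2)]
TC=[(233,281.6),(287.6,277),(280.6,205),(225.6,210)]
for nm,c,L in(("holesT",T,TH),("holesS",S,SH),("cornT",T,TC)):
    P=np.array([onz(c,u-.4,v-.4,.012)[:2] for u,v in L])
    print(nm,np.round(P,4).tolist(),"ctr",np.round(P.mean(0),4),"sides",[round(float(np.linalg.norm(P[i]-P[i-1])),3) for i in range(4)])
    e=(P[2]+P[3]-P[0]-P[1]) if nm!="holesS" else (P[2]+P[3]-P[0]-P[1])
    print(" yaw long",np.degrees(np.arctan2(e[1],e[0])))
# shaft
N=[];D=[]
for nm,c,(u0,u1,v0,v1) in(("T",T,(243,260,240,268)),("S",S,(284,308,167,196))):
    a=c["frame"][v0:v1,u0:u1].astype(int); g=a.sum(2)/3; chroma=a[...,1]-(a[...,0]+a[...,2])/2
    print(nm);print(np.round(g).astype(int)[::2]);
    if nm=="T": m=g<np.percentile(g,50)*.75
    m=(chroma>2)&(g<130) if nm else m
    m=cv2.morphologyEx(m.astype(np.uint8),cv2.MORPH_OPEN,np.ones((3,3)))
    k,l,st,cn=cv2.connectedComponentsWithStats(m);i=1+np.argmax(st[1:,4]);ys,xs=np.where(l==i)
    vx,vy,x,y=cv2.fitLine(np.c_[xs,ys].astype(np.float32),cv2.DIST_L2,0,.01,.01).ravel()
    x+=u0;y+=v0;print("line",x,y,vx,vy,len(xs), "bbox",xs.min()+u0,xs.max()+u0,ys.min()+v0,ys.max()+v0)
    o,d1=ray(c,x,y);_,d2=ray(c,x+20*vx,y+20*vy);n=np.cross(d1,d2);n/=np.linalg.norm(n);N.append(n);D.append(n@o)
d=np.cross(*N);d/=np.linalg.norm(d);d*=np.sign(d[2])
O=np.linalg.solve(np.array(N+[[0,0,1]]),D+[.1])
print("axis",d,"tilt",np.degrees(np.arccos(d[2])),"yaw of x",np.degrees(np.arctan2(-d[1],-d[0])),"O",O)
print(proj(T,O),proj(S,O),proj(T,O+.046*d),proj(S,O+.046*d))
E
```

```text
holesT [[0.5162, 0.1112], [0.5229, 0.031], [0.6275, 0.0403], [0.6199, 0.1196]] ctr [0.5716 0.0755] sides [0.104, 0.08, 0.105, 0.08]
 yaw long 4.886124600830308
holesS [[0.5216, 0.0302], [0.5143, 0.1103], [0.621, 0.1199], [0.6254, 0.0392]] ctr [0.5706 0.0749] sides [0.104, 0.08, 0.107, 0.081]
 yaw long 5.050519983379238
cornT [[0.5039, 0.1177], [0.5102, 0.0201], [0.64, 0.0308], [0.6327, 0.13]] ctr [0.5717 0.0746] sides [0.129, 0.098, 0.13, 0.099]
 yaw long 5.073859647752984
T
[[ 66  63  68  74  70  71  79  84  82  78  80  74  70  68  63  61  59]
 [ 63  72  86  94  99  99 103 103 104 104 107 101 101  93  77  63  59]
 [ 87  98 102 103 101  99 102 101 103 105 104 104 107 105 101  97  76]
 [104 101 101 101 105  90  75  69  63  73  81  93 101 103 103  99 100]
 [103 104 100  96  62  54  53  53  57  57  53  49  54  92 104 102 100]
 [102 103 101  84  55  54  57  56  55  54  51  47  43  79  99 104 100]
 [102 105  98  69  51  57  56  56  55  55  48  46  37  78 100 102 101]
 [100 103 104  68  54  58  56  57  54  56  51  47  40  79  87  95 102]
 [101 101  84  55  55  58  58  56  56  55  49  44  43  78  86  76  79]
 [ 96  94  79  60  60  60  57  59  57  51  47  41  40  62  68  79  80]
 [107 107  73  57  62  61  64  66  62  58  47  44  53  66  70  74  71]
 [106 108  75  58  58  64  71  68  68  56  45  39  59  70  73 100 110]
 [108 108 107  69  60  69  74  75  74  61  43  59  70  71  73 101 107]
 [107 106 111 107  98  96  92  84  78  73  75  81  79  81  91 103 107]]Traceback (most recent call last):
  File "<stdin>", line 20, in <module>
    return _wrapfunc(a, 'argmax', axis=axis, out=out, **kwds)
    return bound(*args, **kwds)
ValueError: attempt to get argmax of an empty sequence
```

```bash
cat >> h.py <<'E'
YAW=np.radians(5.0); TILT=np.radians(32)
O=np.array([.5713,.0750,.1])-[.005*np.cos(YAW),.005*np.sin(YAW),0]
AX=np.array([-np.sin(TILT)*np.cos(YAW),-np.sin(TILT)*np.sin(YAW),np.cos(TILT)])
RD=Ro.from_matrix(np.array([[np.cos(YAW),np.sin(YAW),0],[np.sin(YAW),-np.cos(YAW),0],[0,0,-1]]).astype(float))
RT=RD*Ro.from_rotvec([0,TILT,0])
def plan(p,R):
    s=env.observe();q=quat()
    t=q.inv().apply(np.array(p)-s["tcp_pos"])/.3; r=(q.inv()*R).as_rotvec()/(np.pi/2)
    print("trans",np.round(t,4).tolist(),"rot",np.round(r,4).tolist())
def st():
    s=env.observe();print("t",round(s["time_s"],2),"tcp",np.round(s["tcp_pos"],4),"w",round(s["width"],4),"gf",round(s["gripper_force"],1),"F",np.round(s["force"],1),"j",np.round(s["joint_positions"],2))
E
python3 - <<'E'
from h import *
import pickle
T=pickle.load(open("top0.pkl","rb"));S=pickle.load(open("side0.pkl","rb"))
print("O",O,"AX",AX,RT.as_matrix()[:,2])
N=[];D=[]
for nm,c,(u0,u1,v0,v1),th in(("T",T,(245,258,248,263),75),("S",S,(284,306,169,190),115)):
    g=c["frame"][v0:v1,u0:u1].astype(int).sum(2)/3
    m=(g<th).astype(np.uint8)
    k,l,s_,cn=cv2.connectedComponentsWithStats(m);i=1+np.argmax(s_[1:,4]);ys,xs=np.where(l==i)
    vx,vy,x,y=cv2.fitLine(np.c_[xs,ys].astype(np.float32),cv2.DIST_L2,0,.01,.01).ravel();x+=u0;y+=v0
    a,b=proj(c,O),proj(c,O+.046*AX); d=np.array([vx,vy]); nn=np.array([-vy,vx])
    print(nm,"line",x,y,vx,vy,len(xs),"pred O",a,"tip",b,"perp px off",(a-[x,y])@nn,(b-[x,y])@nn)
    if nm=="S": print(np.round(g).astype(int)[::2])
    o,d1=ray(c,x,y);_,d2=ray(c,x+20*vx,y+20*vy);n=np.cross(d1,d2);n/=np.linalg.norm(n);N.append(n);D.append(n@o)
d=np.cross(*N);d/=np.linalg.norm(d);d*=np.sign(d[2])
print("axis",d,"tilt",np.degrees(np.arccos(d[2])),"yaw",np.degrees(np.arctan2(-d[1],-d[0])),"O",np.linalg.solve(np.array(N+[[0,0,1]]),D+[.1]))
plan([.624,-.2305,.1],RD)
E
```

```text
O [0.56631903 0.07456422 0.1       ] AX [-0.52790276 -0.04618551  0.8480481 ] [ 0.52790276  0.04618551 -0.8480481 ]
T line 250.92592 255.53703 0.09196781 0.995762 162 pred O [250.55739515 243.54524626] tip [249.11972264 257.82843213] perp px off -0.7358967905472604 2.0092762259668717
S line 293.7614 180.20813 0.6416452 0.7670016 197 pred O [305.83268909 186.37941622] tip [292.72649437 170.28837379] perp px off -5.298911772829895 -5.571179099873341
[[145 148 148 143 139 141 147 148 145 146 148 144 148 146 148 146 146 147
  147 146 148 147]
 [145 132 102  93  96  98  98  92 117 144 146 148 145 148 148 146 148 149
  147 147 144 147]
 [149  96  73  73  83  87  85  86  80 101 136 146 147 147 147 146 149 148
  147 147 147 147]
 [149 105  57  54  59  67  72  74  77  81  80  96 139 146 146 146 145 145
  145 147 149 148]
 [145 147  97  48  47  54  56  64  67  73  76  81  78 132 144 148 146 148
  146 149 149 147]
 [147 147 145 129  73  49  48  52  59  66  69  74  77  77 102 133 146 146
  148 148 146 148]
 [147 147 146 146 146 110  68  46  50  56  62  65  71  79  82  71  96 131
  136 139 134 134]
 [146 146 150 145 146 149 148 101  51  50  50  58  61  65  75  80  78  89
  122 127 130 130]
 [147 146 145 145 146 149 148 148 130  70  48  49  52  59  64  68  72  76
   74  93 127 134]
 [147 147 147 146 148 149 146 147 148 147  98  58  46  51  60  55  64  70
   77 106 130 133]
 [145 148 147 151 147 146 146 146 147 107  73  67  50  47  48  51  64  84
  116 129 131 118]]
axis [-0.49197549 -0.13939082  0.85937787] tilt 30.753198591136666 yaw 15.818952624530688 O [0.55301454 0.07468553 0.1       ]
trans [1.8403, -0.5117, 0.4361] rot [-0.0009, 0.0, 0.0959]
```

```bash
python3 - <<'E'
from h import *
import pickle
from scipy.optimize import least_squares
T=pickle.load(open("top0.pkl","rb"));S=pickle.load(open("side0.pkl","rb"))
def mids(c,r0,r1,u0,u1,th):
    g=c["frame"].astype(float).mean(2);out=[]
    for v in range(r0,r1):
        i=[u for u in range(u0,u1) if g[v,u]<th]; a,b=i[0],i[-1]
        L=a-(th-g[v,a])/(g[v,a-1]-g[v,a]); R=b+(th-g[v,b])/(g[v,b+1]-g[v,b]); out.append(((L+R)/2,v,R-L))
    return np.array(out)
mt=mids(T,248,257,245,258,78);ms=mids(S,173,183,283,303,100)
print(mt.round(1).tolist());print(ms.round(1).tolist())
def res(p):
    o=np.array([p[0],p[1],.1]);r=[]
    for c,m in((T,mt),(S,ms)):
        a,b=proj(c,o),proj(c,o+.046*AX); d=(b-a)/np.linalg.norm(b-a)
        r+=list((m[:,:2]-a)@np.array([-d[1],d[0]]))
    return r
q=least_squares(res,[.555,.073]);print(q.x,np.round(q.fun,2))
o=np.array([*q.x,.1]);print("O",proj(T,o),proj(S,o),"tip",proj(T,o+.046*AX),proj(S,o+.046*AX))
E
```

```text
[[251.1, 248.0, 9.1], [251.1, 249.0, 9.4], [251.1, 250.0, 9.8], [250.9, 251.0, 10.2], [250.9, 252.0, 10.3], [250.9, 253.0, 10.2], [250.8, 254.0, 10.3], [250.7, 255.0, 10.6], [250.6, 256.0, 10.8]]
[[288.9, 173.0, 8.0], [289.5, 174.0, 8.8], [290.1, 175.0, 10.0], [290.6, 176.0, 10.2], [291.2, 177.0, 10.5], [291.9, 178.0, 10.7], [292.7, 179.0, 10.4], [293.6, 180.0, 10.8], [294.7, 181.0, 10.9], [295.6, 182.0, 10.7]]
[0.55395002 0.07399664] [ 0.2   0.12 -0.    0.09  0.04 -0.06 -0.14 -0.11 -0.12  0.59  0.39  0.22
 -0.06 -0.22 -0.31 -0.31 -0.25 -0.08  0.01]
O [250.98279063 251.07983688] [299.35000777 186.53158512] tip [249.56334136 265.72286696] [286.03475329 170.43206914]
```

servo_tool:
  motion:
    - {"translation": [0.92, -0.256, 0.1], "rot": [0, 0, 0.096], "grip": -1}
    - {"translation": [0.92, -0.256, 0.1], "rot": [0, 0, 0.096], "grip": -1}
    - {"translation": [0.92, -0.256, 0.1], "rot": [0, 0, 0.096], "grip": -1}
    - {"translation": [0.92, -0.256, 0.1], "rot": [0, 0, 0.096], "grip": -1}
    - {"translation": [0.92, -0.256, 0.1], "rot": [0, 0, 0.096], "grip": -1}
    - {"translation": [0.92, -0.256, 0.1], "rot": [0, 0, 0.096], "grip": -1}
    - {"translation": [0.92, -0.256, 0.1], "rot": [0, 0, 0.096], "grip": -1}
    - {"translation": [0.92, -0.256, 0.1], "rot": [0, 0, 0.096], "grip": -1}

```text
time_s: 0.9
tcp_pos: [0.3742, -0.3699, 0.2007]
eef_rot: [-0.0, 0.999, 0.044, -0.001]
force: [0.9, -0.1, -0.1]
width: 0.0852
gripper_force: 0.0
```

servo_tool:
  motion:
    - {"translation": [0.87, -0.39, 0.4], "rot": [0, 0, 0], "grip": -0.3}
    - {"translation": [0.87, -0.39, 0.4], "rot": [0, 0, 0], "grip": -0.3}
    - {"translation": [0.87, -0.39, 0.4], "rot": [0, 0, 0], "grip": -0.3}
    - {"translation": [0.87, -0.39, 0.4], "rot": [0, 0, 0], "grip": -0.3}
    - {"translation": [0.87, -0.39, 0.4], "rot": [0, 0, 0], "grip": -0.3}
    - {"translation": [0.87, -0.39, 0.4], "rot": [0, 0, 0], "grip": -0.3}
    - {"translation": [0.87, -0.39, 0.4], "rot": [0, 0, 0], "grip": -0.3}
    - {"translation": [0.87, -0.39, 0.4], "rot": [0, 0, 0], "grip": -0.3}
    - {"translation": [0.87, -0.39, 0.4], "rot": [0, 0, 0], "grip": -0.3}

```text
time_s: 1.8
tcp_pos: [0.6229, -0.2332, 0.0822]
eef_rot: [0.001, 0.999, 0.043, 0.0]
force: [-0.8, -0.2, 0.6]
width: 0.0554
gripper_force: 0.0
```

```bash
sed -i 's/^O=.*/O=np.array([.554,.074,.1])/' h.py; python3 - <<'E'
from h import *
st(); plan([.624,-.2305,.0045],RD)
c=snap("side","b1.png"); i=cv2.imread("pics/b1.png")[270:400,260:420]; cv2.imwrite("pics/b1c.png",cv2.resize(i,None,fx=4,fy=4))
E
```

```text
t 1.8 tcp [ 0.6229 -0.2332  0.0822] w 0.0554 gf 0.0 F [-0.8 -0.2  0.6] j [-0.41  0.53  1.13 -0.    1.48  1.07]
trans [0.0044, -0.0089, 0.2589] rot [0.0007, -0.0003, -0.0013]
```

View pics/b1c.png

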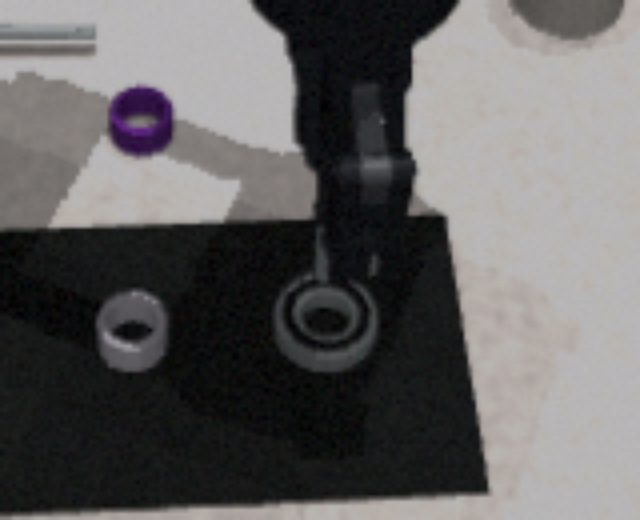

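The side crop shows the gripper straddling the bearing (bearing centre at about pixel (341,350)) with room on both sides. I'll check the robot-to-camera offset before descending.

```bash
python3 - <<'E'
from h import *
c=env.capture("side")
s=env.observe()
for z in(0.005,.01,.02,.03):
    p=s["tcp_pos"]+[0,0,z]
    q=[proj(c,p+quat().apply([sx*.011,.028,0])) for sx in(-1,1)]; print(z,np.round(q,1).tolist())
g=c["frame"].mean(2)
for v in(325,330,334,337,339): print(v,g[v,334:362].astype(int))
E
```

```text
0.005 [[338.4, 335.7], [353.4, 334.6]]
0.01 [[338.5, 333.7], [353.6, 332.5]]
0.02 [[338.8, 329.5], [354.1, 328.4]]
0.03 [[339.2, 325.2], [354.5, 324.1]]
325 [ 5 17 20 16 18 16 22  5  7 16  5 10 17 20 16 18 16 14 20 14 15 11 13 15
 16 13 14 15]
330 [15 14 18 17 21 54 38 15 16 11 10 14 18 19 20 14 16 22 23 16 18 17 16  6
 13  7 15 16]
334 [14 13  8 19 26 62 72 54 20 11 12 13  6 18 15 14 15 16 29 66 42 15 11 15
 21 10 16 16]
337 [18 11 10 23 25 68 71 60 20 13 18 17 14 15 12 18 14 15 46 64 28 15 15 12
 11 12 13 11]
339 [43 38 74 78 50 52 64 70 30 19 15 17 11 20 16 15 15 15 27 19  2 10  9 15
 17 10 16 13]
```

servo_tool:
  motion:
    - {"translation": [0.004, -0.009, 0.13], "rot": [0, 0, 0], "grip": -0.3}
    - {"translation": [0.004, -0.009, 0.2], "rot": [0, 0, 0], "grip": -0.3}
    - {"translation": [0.004, -0.009, 0.26], "rot": [0, 0, 0], "grip": -0.3}
    - {"translation": [0.004, -0.009, 0.26], "rot": [0, 0, 0], "grip": -0.3}
    - {"translation": [0.004, -0.009, 0.26], "rot": [0, 0, 0], "grip": -0.3}
    - {"translation": [0.004, -0.009, 0.26], "rot": [0, 0, 0], "grip": 0.0}
    - {"translation": [0.004, -0.009, 0.26], "rot": [0, 0, 0], "grip": 0.3}
    - {"translation": [0.004, -0.009, 0.26], "rot": [0, 0, 0], "grip": 1}
    - {"translation": [0.004, -0.009, 0.26], "rot": [0, 0, 0], "grip": 1}
    - {"translation": [0.004, -0.009, 0.26], "rot": [0, 0, 0], "grip": 1}
    - {"translation": [0.004, -0.009, 0.26], "rot": [0, 0, 0], "grip": 1}
  squeeze: 40

```text
time_s: 3.0
tcp_pos: [0.6259, -0.2294, 0.0061]
eef_rot: [0.001, 0.999, 0.043, 0.002]
force: [-2.1, -0.1, 7.0]
width: 0.0395
gripper_force: 40.2
```

```bash
python3 - <<'E'
from h import *
st(); s=env.observe()
P=O+AX*.085  # TCP target on axis, well above tip
plan(P,RT); print(P)
plan(s["tcp_pos"]+[0,0,.17],RD)
E
```

```text
t 3.0 tcp [ 0.6259 -0.2294  0.0061] w 0.0395 gf 40.2 F [-2.1 -0.1  7. ] j [-0.41  0.61  1.17 -0.    1.35  1.08]
trans [-0.2991, -1.0269, -0.5568] rot [0.0016, 0.3533, 0.0002]
[0.50912827 0.07007423 0.17208409]
trans [0.002, 0.0014, -0.5667] rot [0.0016, -0.0022, -0.0002]
```

servo_tool:
  motion:
    - {"translation": [0, 0, -0.03], "rot": [0, 0, 0], "grip": 1}
    - {"translation": [0, 0, -0.1], "rot": [0, 0, 0], "grip": 1}
    - {"translation": [0, 0, -0.25], "rot": [0, 0, 0], "grip": 1}
    - {"translation": [0, 0, -0.4], "rot": [0, 0, 0], "grip": 1}
    - {"translation": [0, 0, -0.6], "rot": [0, 0, 0], "grip": 1}
    - {"translation": [0, 0, -0.6], "rot": [0, 0, 0], "grip": 1}
    - {"translation": [0, 0, -0.6], "rot": [0, 0, 0], "grip": 1}

```text
time_s: 3.7
tcp_pos: [0.6257, -0.2289, 0.1872]
eef_rot: [0.001, 0.999, 0.044, 0.003]
force: [0.3, 0.6, -1.3]
width: 0.0393
gripper_force: 40.5
```

```bash
python3 - <<'E'
from h import *
st(); s=env.observe();print(s["eef_rot"])
plan(O+AX*.085,RT)
E
```

```text
t 3.7 tcp [ 0.6257 -0.2289  0.1872] w 0.0393 gf 40.5 F [ 0.3  0.6 -1.3] j [-0.41  0.47  1.   -0.    1.67  1.08]
[0.00141516 0.99904526 0.04356567 0.00293089]
trans [-0.3006, -1.0268, 0.0457] rot [0.0019, 0.3519, 0.0005]
```

servo_tool:
  motion:
    - {"translation": [-0.15, -0.5, 0], "rot": [0, 0.352, 0], "grip": 1}
    - {"translation": [-0.15, -0.5, 0], "rot": [0, 0.352, 0], "grip": 1}
    - {"translation": [-0.15, -0.5, 0], "rot": [0, 0.352, 0], "grip": 1}
    - {"translation": [-0.3, -0.9, 0], "rot": [0, 0.352, 0], "grip": 1}
    - {"translation": [-0.3, -0.9, 0], "rot": [0, 0.352, 0], "grip": 1}
    - {"translation": [-0.3, -1, 0], "rot": [0, 0.352, 0], "grip": 1}
    - {"translation": [-0.3, -1, 0], "rot": [0, 0.352, 0], "grip": 1}
    - {"translation": [-0.3, -1, 0], "rot": [0, 0.352, 0], "grip": 1}
    - {"translation": [-0.3, -1, 0], "rot": [0, 0.352, 0], "grip": 1}

```text
time_s: 4.6
tcp_pos: [0.5081, 0.063, 0.1814]
eef_rot: [-0.012, 0.961, 0.043, 0.271]
force: [0.4, -0.2, -0.5]
width: 0.0396
gripper_force: 40.6
```

```bash
python3 - <<'E'
from h import *
st(); plan(O+AX*.075,RT)
s=env.observe(); r=RT.inv().apply(s["tcp_pos"]-O); print("tcp in spindle-ish (toolx,tooly,height)",r)
a=snap("side","s1.png");b=snap("top","t1.png")
def cr(c,u0,u1,v0,v1): return cv2.resize(c["frame"][v0:v1,u0:u1,::-1],None,fx=4,fy=4)
im=np.hstack([cr(a,245,345,120,245),cr(b,205,305,190,315)]); cv2.imwrite("pics/c2.png",cv2.convertScaleAbs(im,alpha=1.4))
E
```

```text
t 4.6 tcp [0.5081 0.063  0.1814] w 0.0396 gf 40.6 F [ 0.4 -0.2 -0.5] j [ 0.04 -0.38  1.97  0.03  1.01  1.51]
trans [-0.0111, -0.0231, 0.0626] rot [-0.0004, 0.0053, 0.0009]
tcp in spindle-ish (toolx,tooly,height) [ 0.0035017  0.0069249 -0.0937602]
```

View pics/c2.png

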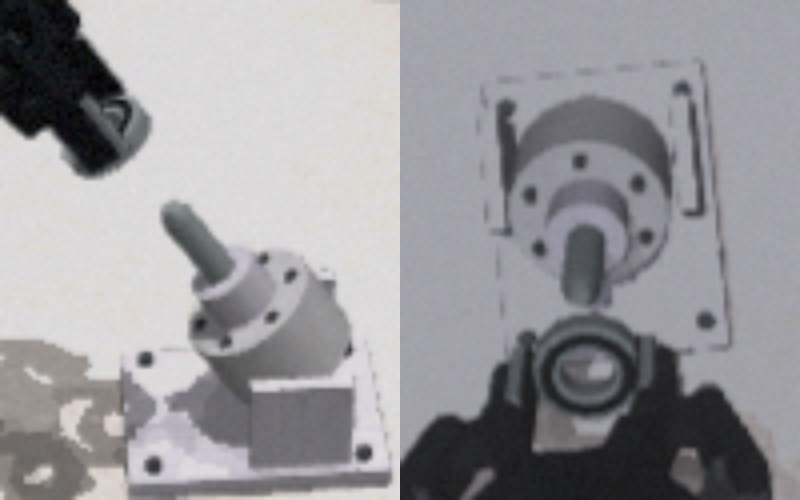

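The side view shows the bearing held square, with its lower edge above and left of the shaft tip at about (288,172). The top view shows the bearing face centred at about (252,282), while the shaft tip is at about (250,264). I'll measure the bearing's offset in the hand from the face rings.

```bash
python3 - <<'E'
from h import *
s=env.observe();q=quat();c=cv2.imread("pics/t1.png").astype(float).mean(2);T=env.capture("top")
print("col 252");print([(v,int(c[v,251:254].mean())) for v in range(262,300)])
print("row 282");print([(u,int(c[281:284,u].mean())) for u in range(234,272)])
def P(x,y,z): return np.round(proj(T,s["tcp_pos"]+q.apply([x,y,z])),1).tolist()
for z in(-.008,.003):
    for r in(.021,.010): print(z,r,"far/near",P(r,0,z),P(-r,0,z),"lr",P(0,r,z),P(0,-r,z))
E
```

```text
col 252
[(262, 60), (263, 62), (264, 62), (265, 61), (266, 81), (267, 96), (268, 79), (269, 58), (270, 58), (271, 69), (272, 79), (273, 60), (274, 30), (275, 29), (276, 55), (277, 75), (278, 81), (279, 79), (280, 74), (281, 90), (282, 100), (283, 100), (284, 90), (285, 68), (286, 56), (287, 57), (288, 62), (289, 75), (290, 69), (291, 40), (292, 21), (293, 43), (294, 72), (295, 103), (296, 115), (297, 114), (298, 100), (299, 83)]
row 282
[(234, 63), (235, 44), (236, 27), (237, 23), (238, 56), (239, 62), (240, 37), (241, 25), (242, 27), (243, 56), (244, 67), (245, 48), (246, 60), (247, 69), (248, 73), (249, 70), (250, 74), (251, 74), (252, 101), (253, 115), (254, 116), (255, 117), (256, 116), (257, 111), (258, 73), (259, 71), (260, 51), (261, 29), (262, 25), (263, 26), (264, 36), (265, 59), (266, 63), (267, 64), (268, 42), (269, 29), (270, 27), (271, 28)]
-0.008 0.021 far/near [250.8, 270.3] [254.8, 294.2] lr [267.0, 280.9] [238.6, 283.9]
-0.008 0.01 far/near [251.8, 276.7] [253.8, 288.0] lr [259.6, 281.7] [246.1, 283.1]
0.003 0.021 far/near [251.1, 266.4] [255.1, 290.1] lr [267.2, 276.9] [239.1, 279.9]
0.003 0.01 far/near [252.2, 272.7] [254.1, 284.0] lr [259.8, 277.7] [246.5, 279.1]
```

servo_tool:
  motion:
    - {"translation": [-0.006, -0.019, 0], "rot": [0, 0.005, 0], "grip": 1}
    - {"translation": [-0.006, -0.019, 0.05], "rot": [0, 0.005, 0], "grip": 1}
    - {"translation": [-0.006, -0.019, 0.09], "rot": [0, 0.005, 0], "grip": 1}
    - {"translation": [-0.006, -0.019, 0.13], "rot": [0, 0.005, 0], "grip": 1}
    - {"translation": [-0.006, -0.019, 0.13], "rot": [0, 0.005, 0], "grip": 1}
    - {"translation": [-0.006, -0.019, 0.13], "rot": [0, 0.005, 0], "grip": 1}

```text
time_s: 5.35
tcp_pos: [0.5272, 0.0695, 0.1489]
eef_rot: [-0.012, 0.96, 0.041, 0.276]
force: [0.3, -0.0, -0.2]
width: 0.0392
gripper_force: 40.6
```

```bash
cat >> h.py <<'E'
def rel():
    s=env.observe(); print("rel x,y,h mm",np.round(RT.inv().apply(s["tcp_pos"]-O)*[1000,1000,-1000],2),"Ftool",np.round(RT.inv().apply(s["force"]),1),"roterr",np.round((quat().inv()*RT).as_rotvec()/(np.pi/2),4))
E
python3 - <<'E'
from h import *
st();rel()
a=snap("side","s2.png");b=snap("top","t2.png")
def cr(c,u0,u1,v0,v1): return cv2.resize(c["frame"][v0:v1,u0:u1,::-1],None,fx=6,fy=6)
im=np.hstack([cr(a,255,321,145,215),cr(b,218,284,230,300)]); cv2.imwrite("pics/c3.png",cv2.convertScaleAbs(im,alpha=1.6))
E
```

```text
t 5.35 tcp [0.5272 0.0695 0.1489] w 0.0392 gf 40.6 F [ 0.3 -0.  -0.2] j [ 0.05 -0.29  1.97  0.02  0.91  1.53]
rel x,y,h mm [ 2.92  2.16 55.89] Ftool [0.2 0.  0.4] roterr [ 0.0004 -0.001  -0.0005]
```

View pics/c3.png

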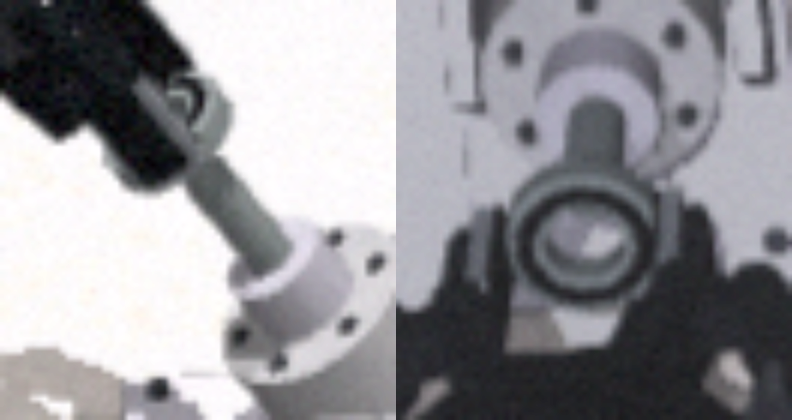

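The side view shows the bearing's lower face right at the shaft tip, with the shaft lined up under it. The top view shows the seal ring centred at about (250,271) above the shaft. I'll put numbers on the offset from both views.

```bash
python3 - <<'E'
from h import *
T=env.capture("top");S=env.capture("side");s=env.observe();q=quat()
c=T["frame"].astype(float).mean(2);g=S["frame"].astype(float).mean(2)
h=-RT.inv().apply(s["tcp_pos"]-O)[2]
print("axis at face h",proj(T,O+AX*(h+.008)),"tcp pred",proj(T,s["tcp_pos"]+q.apply([0,0,-.008])))
print("col250",[(v,int(c[v,249:252].mean())) for v in range(255,286)])
for r in(269,272):print("row",r,[(u,int(c[r-1:r+2,u].mean())) for u in range(234,268)])
# side: profile along tool-x direction on lower part of bearing (midheight) at y=0 silhouettes
M=np.where((g>60)&(g<128),1,0)
def ps(x,y,z): return proj(S,s["tcp_pos"]+q.apply([x,y,z]))
# silhouette of disc toward +x: far rim outline; sample disc outline points max along tool x image direction
a=np.linspace(0,2*np.pi,180)
for z in(-.008,-.0025,.003):
    pts=np.array([ps(.021*np.cos(t),.021*np.sin(t),z) for t in a]); d=ps(1e-2,0,0)-ps(0,0,0); d/=np.linalg.norm(d)
    k=np.argmax(pts@d); print("z",z,"extreme",pts[k].round(1),"dir",d.round(2), "px/mm",np.linalg.norm(ps(.01,0,0)-ps(0,0,0))/10)
    base=pts[k]; prof=[(e,int(cv2.getRectSubPix(S["frame"].mean(2).astype(np.float32),(1,1),tuple((base+d*e).astype(np.float32).tolist()))[0,0])) for e in range(-5,6)]
    print(prof)
E
```

```text
axis at face h [248.950759   271.98368979] tcp pred [249.86569744 269.8312865 ]
col250 [(255, 56), (256, 52), (257, 57), (258, 58), (259, 73), (260, 75), (261, 46), (262, 25), (263, 37), (264, 54), (265, 65), (266, 75), (267, 86), (268, 97), (269, 103), (270, 108), (271, 113), (272, 96), (273, 63), (274, 55), (275, 61), (276, 76), (277, 71), (278, 40), (279, 23), (280, 49), (281, 72), (282, 97), (283, 114), (284, 114), (285, 114)]
row 269 [(234, 29), (235, 24), (236, 57), (237, 63), (238, 37), (239, 25), (240, 28), (241, 64), (242, 63), (243, 60), (244, 76), (245, 84), (246, 82), (247, 81), (248, 84), (249, 88), (250, 106), (251, 114), (252, 112), (253, 111), (254, 108), (255, 78), (256, 73), (257, 52), (258, 29), (259, 27), (260, 27), (261, 37), (262, 60), (263, 64), (264, 58), (265, 36), (266, 28), (267, 30)]
row 272 [(234, 25), (235, 23), (236, 34), (237, 54), (238, 35), (239, 26), (240, 28), (241, 63), (242, 68), (243, 50), (244, 46), (245, 56), (246, 66), (247, 69), (248, 75), (249, 85), (250, 92), (251, 94), (252, 90), (253, 75), (254, 60), (255, 56), (256, 72), (257, 54), (258, 30), (259, 24), (260, 25), (261, 45), (262, 62), (263, 54), (264, 46), (265, 30), (266, 24), (267, 27)]
z -0.008 extreme [291.3 156.3] dir [ 0.87 -0.5 ] px/mm 0.5239840495113794
[(-5, 22), (-4, 34), (-3, 85), (-2, 122), (-1, 151), (0, 157), (1, 157), (2, 158), (3, 155), (4, 158), (5, 157)]
z -0.0025 extreme [293.  158.4] dir [ 0.87 -0.5 ] px/mm 0.5239840495113794
[(-5, 55), (-4, 89), (-3, 97), (-2, 106), (-1, 145), (0, 157), (1, 157), (2, 157), (3, 157), (4, 157), (5, 156)]
z 0.003 extreme [294.6 160.5] dir [ 0.87 -0.5 ] px/mm 0.5239840495113794
[(-5, 88), (-4, 84), (-3, 80), (-2, 104), (-1, 144), (0, 157), (1, 156), (2, 157), (3, 156), (4, 160), (5, 158)]
```

servo_tool:
  motion:
    - {"translation": [-0.005, -0.002, 0], "rot": [0, 0, 0], "grip": 1}
    - {"translation": [-0.005, -0.002, 0.025], "rot": [0, 0, 0], "grip": 1}
    - {"translation": [-0.005, -0.002, 0.05], "rot": [0, 0, 0], "grip": 1}
    - {"translation": [-0.005, -0.002, 0.07], "rot": [0, 0, 0], "grip": 1}
    - {"translation": [-0.005, -0.002, 0.07], "rot": [0, 0, 0], "grip": 1}

```text
time_s: 6.05
tcp_pos: [0.5374, 0.0712, 0.1296]
eef_rot: [-0.012, 0.96, 0.042, 0.276]
force: [1.2, -0.6, -0.7]
width: 0.0394
gripper_force: 40.5
```

```bash
python3 - <<'E'
from h import *
st();rel();rel()
E
```

```text
t 6.05 tcp [0.5374 0.0712 0.1296] w 0.0394 gf 40.5 F [ 1.2 -0.6 -0.7] j [ 0.05 -0.23  1.96  0.02  0.85  1.53]
rel x,y,h mm [ 1.43  1.33 34.04] Ftool [0.6 0.7 1.2] roterr [ 0.0002 -0.001  -0.0001]
rel x,y,h mm [ 1.43  1.33 34.04] Ftool [0.6 0.7 1.2] roterr [ 0.0002 -0.001  -0.0001]
```

servo_tool:
  motion:
    - {"translation": [0, 0, 0.02], "rot": [0, 0, 0], "grip": 1}
    - {"translation": [0, 0, 0.04], "rot": [0, 0, 0], "grip": 1}
    - {"translation": [0, 0, 0.06], "rot": [0, 0, 0], "grip": 1}
    - {"translation": [0, 0, 0.08], "rot": [0, 0, 0], "grip": 1}
    - {"translation": [0, 0, 0.09], "rot": [0, 0, 0], "grip": 1}
    - {"translation": [0, 0, 0.09], "rot": [0, 0, 0], "grip": 1}

```text
time_s: 6.65
tcp_pos: [0.5515, 0.0725, 0.1072]
eef_rot: [-0.012, 0.96, 0.042, 0.276]
force: [1.1, 0.5, -0.6]
width: 0.0395
gripper_force: 40.5
```

```bash
python3 - <<'E'
from h import *
rel()
E
```

```text
rel x,y,h mm [1.59 1.28 7.51] Ftool [ 0.7 -0.4  1.1] roterr [ 0.0002 -0.0011 -0.0001]
```

Smooth so far. I'll go down in small steps until the shoulder pushes back.

servo_tool:
  motion:
    - {"translation": [0, 0, 0.005], "rot": [0, 0, 0], "grip": 1}
    - {"translation": [0, 0, 0.01], "rot": [0, 0, 0], "grip": 1}
    - {"translation": [0, 0, 0.013], "rot": [0, 0, 0], "grip": 1}
    - {"translation": [0, 0, 0.013], "rot": [0, 0, 0], "grip": 1}

```text
time_s: 7.05
tcp_pos: [0.5534, 0.0727, 0.1043]
eef_rot: [-0.012, 0.96, 0.042, 0.276]
force: [-0.3, -0.1, -0.7]
width: 0.0392
gripper_force: 40.6
```

```bash
python3 - <<'E'
from h import *
rel()
E
```

```text
rel x,y,h mm [1.69 1.24 3.99] Ftool [-0.6  0.1  0.5] roterr [ 0.0001 -0.0013 -0.0001]
```

servo_tool:
  motion:
    - {"translation": [0, 0, 0.004], "rot": [0, 0, 0], "grip": 1}
    - {"translation": [0, 0, 0.007], "rot": [0, 0, 0], "grip": 1}
    - {"translation": [0, 0, 0.007], "rot": [0, 0, 0], "grip": 1}

```text
time_s: 7.35
tcp_pos: [0.5545, 0.0728, 0.1029]
eef_rot: [-0.012, 0.96, 0.042, 0.276]
force: [-5.8, -0.2, 3.1]
width: 0.0392
gripper_force: 41.2
```

```bash
python3 - <<'E'
from h import *
rel()
E
```

```text
rel x,y,h mm [1.92 1.25 2.27] Ftool [-3.3 -0.4 -5.7] roterr [ 0.0002 -0.0013 -0.    ]
```

servo_tool:
  motion:
    - {"translation": [0, 0, 0.007], "rot": [0, 0, 0], "grip": -0.3}
    - {"translation": [0, 0, 0.004], "rot": [0, 0, 0], "grip": -0.3}
    - {"translation": [0, 0, 0.004], "rot": [0, 0, 0], "grip": -0.3}
    - {"translation": [0, 0, -0.05], "rot": [0, 0, 0], "grip": -0.3}
    - {"translation": [0, 0, -0.17], "rot": [0, 0, 0], "grip": -0.3}
    - {"translation": [0, 0, -0.32], "rot": [0, 0, 0], "grip": -0.3}
    - {"translation": [0, 0, -0.32], "rot": [0, 0, 0], "grip": -0.3}
    - {"translation": [0, 0, -0.32], "rot": [0, 0, 0], "grip": -0.3}

```text
time_s: 8.15
tcp_pos: [0.504, 0.0684, 0.1854]
eef_rot: [-0.012, 0.96, 0.042, 0.278]
force: [0.8, 0.4, -0.2]
width: 0.0556
gripper_force: 0.0
```

```bash
python3 - <<'E'
from h import *
st();rel()
plan([.547,-.236,.12],RD)
a=snap("side","s4.png");b=snap("top","t4.png")
def cr(c,u0,u1,v0,v1): return cv2.resize(c["frame"][v0:v1,u0:u1,::-1],None,fx=5,fy=5)
im=np.hstack([cr(a,265,345,160,250),cr(b,215,295,200,290)]); cv2.imwrite("pics/c4.png",cv2.convertScaleAbs(im,alpha=1.5))
E
```

```text
t 8.15 tcp [0.504  0.0684 0.1854] w 0.0556 gf 0.0 F [ 0.8  0.4 -0.2] j [ 0.05 -0.4   1.98  0.02  1.    1.53]
rel x,y,h mm [ 2.64  1.26 99.1 ] Ftool [ 0.6 -0.4  0.6] roterr [ 0.0002 -0.0035 -0.0001]
trans [-0.0706, 1.0231, 0.2137] rot [0.0002, -0.3591, -0.0001]
```

View pics/c4.png

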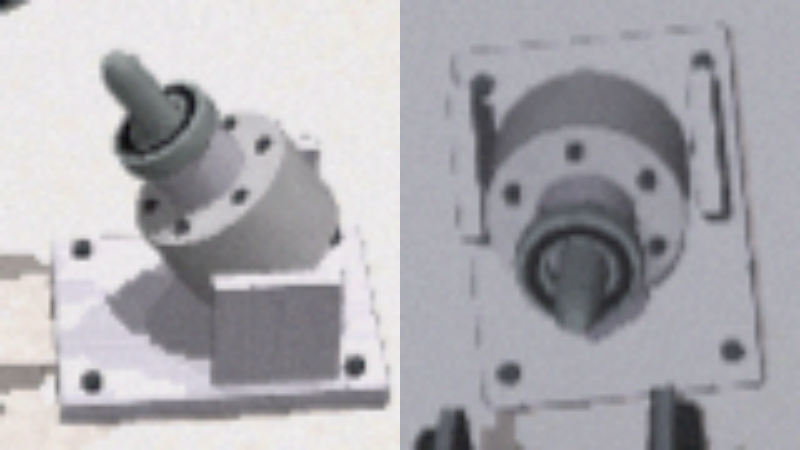

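The bearing is home against the shoulder, seen around (297,186) in the side view. On to the spacer.

servo_tool:
  motion:
    - {"translation": [-0.07, 0.5, 0.0], "rot": [0, -0.359, 0], "grip": -0.3}
    - {"translation": [-0.07, 0.5, 0.0], "rot": [0, -0.359, 0], "grip": -0.3}
    - {"translation": [-0.07, 0.5, 0.0], "rot": [0, -0.359, 0], "grip": -0.3}
    - {"translation": [-0.07, 1, 0.21], "rot": [0, -0.359, 0], "grip": -0.3}
    - {"translation": [-0.07, 1, 0.21], "rot": [0, -0.359, 0], "grip": -0.3}
    - {"translation": [-0.07, 1, 0.21], "rot": [0, -0.359, 0], "grip": -0.4}
    - {"translation": [-0.07, 1, 0.21], "rot": [0, -0.359, 0], "grip": -0.4}
    - {"translation": [-0.07, 1, 0.21], "rot": [0, -0.359, 0], "grip": -0.2}
    - {"translation": [-0.07, 1, 0.21], "rot": [0, -0.359, 0], "grip": -0.2}
    - {"translation": [-0.07, 1, 0.21], "rot": [0, -0.359, 0], "grip": -0.2}

```text
time_s: 9.25
tcp_pos: [0.5457, -0.2278, 0.12]
eef_rot: [0.0, 0.999, 0.044, -0.001]
force: [0.7, -1.0, -0.3]
width: 0.0511
gripper_force: 0.0
```

```bash
python3 - <<'E'
from h import *
st();plan([.547,-.2365,.04],RD);plan([.547,-.2365,.010],RD)
E
```

```text
t 9.25 tcp [ 0.5457 -0.2278  0.12  ] w 0.0511 gf 0.0 F [ 0.7 -1.  -0.3] j [-0.46  0.3   1.35 -0.    1.5   1.03]
trans [0.0024, 0.0293, 0.2667] rot [0.0001, 0.0015, 0.0008]
trans [0.0026, 0.0293, 0.3667] rot [0.0001, 0.0015, 0.0008]
```

servo_tool:
  motion:
    - {"translation": [0.002, 0.029, 0.1], "rot": [0, 0, 0], "grip": -0.2}
    - {"translation": [0.002, 0.029, 0.25], "rot": [0, 0, 0], "grip": -0.2}
    - {"translation": [0.002, 0.029, 0.34], "rot": [0, 0, 0], "grip": -0.2}
    - {"translation": [0.002, 0.029, 0.366], "rot": [0, 0, 0], "grip": -0.2}
    - {"translation": [0.002, 0.029, 0.366], "rot": [0, 0, 0], "grip": -0.2}
    - {"translation": [0.002, 0.029, 0.366], "rot": [0, 0, 0], "grip": -0.2}

```text
time_s: 9.85
tcp_pos: [0.5478, -0.2379, 0.0122]
eef_rot: [0.001, 0.999, 0.044, 0.0]
force: [0.7, -0.1, 0.0]
width: 0.0512
gripper_force: 0.0
```

```bash
python3 - <<'E'
from h import *
st();plan([.547,-.2365,.010],RD)
E
```

```text
t 9.85 tcp [ 0.5478 -0.2379  0.0122] w 0.0512 gf 0.0 F [ 0.7 -0.1  0. ] j [-0.47  0.43  1.41 -0.    1.3   1.01]
trans [-0.0023, -0.0048, 0.0072] rot [0.0013, -0.0, 0.0003]
```

servo_tool:
  motion:
    - {"translation": [-0.002, -0.005, 0.008], "rot": [0, 0, 0], "grip": 0.1}
    - {"translation": [-0.002, -0.005, 0.008], "rot": [0, 0, 0], "grip": 0.3}
    - {"translation": [-0.002, -0.005, 0.008], "rot": [0, 0, 0], "grip": 1}
    - {"translation": [-0.002, -0.005, 0.008], "rot": [0, 0, 0], "grip": 1}
    - {"translation": [-0.002, -0.005, 0.008], "rot": [0, 0, 0], "grip": 1}
    - {"translation": [-0.002, -0.005, 0.008], "rot": [0, 0, 0], "grip": 1}
    - {"translation": [-0.002, -0.005, 0.008], "rot": [0, 0, 0], "grip": 1}
  squeeze: 40

```text
time_s: 10.55
tcp_pos: [0.5464, -0.2366, 0.0086]
eef_rot: [0.0, 0.999, 0.043, -0.001]
force: [-0.9, 1.1, 7.1]
width: 0.025
gripper_force: 39.8
```

```bash
python3 - <<'E'
from h import *
st()
E
```

```text
t 10.55 tcp [ 0.5464 -0.2366  0.0086] w 0.025 gf 39.8 F [-0.9  1.1  7.1] j [-0.47  0.43  1.42 -0.    1.29  1.01]
```

servo_tool:
  motion:
    - {"translation": [0, 0, -0.03], "rot": [0, 0, 0], "grip": 1}
    - {"translation": [0, 0, -0.1], "rot": [0, 0, 0], "grip": 1}
    - {"translation": [0, 0, -0.25], "rot": [0, 0, 0], "grip": 1}
    - {"translation": [0, 0, -0.4], "rot": [0, 0, 0], "grip": 1}
    - {"translation": [0, 0, -0.6], "rot": [0, 0, 0], "grip": 1}
    - {"translation": [0, 0, -0.6], "rot": [0, 0, 0], "grip": 1}
    - {"translation": [0, 0, -0.6], "rot": [0, 0, 0], "grip": 1}

```text
time_s: 11.25
tcp_pos: [0.5472, -0.2368, 0.1903]
eef_rot: [0.001, 0.999, 0.043, 0.001]
force: [-0.0, -0.1, -0.2]
width: 0.0249
gripper_force: 39.4
```

```bash
python3 - <<'E'
from h import *
st();plan(O+AX*.09+RT.apply([.0015,.0013,0]),RT)
E
```

```text
t 11.25 tcp [ 0.5472 -0.2368  0.1903] w 0.0249 gf 39.4 F [-0.  -0.1 -0.2] j [-0.47  0.27  1.25 -0.    1.63  1.01]
trans [-0.0422, -1.0259, 0.0408] rot [0.0019, 0.3546, 0.0003]
```

servo_tool:
  motion:
    - {"translation": [-0.02, -0.5, 0], "rot": [0, 0.355, 0], "grip": 1}
    - {"translation": [-0.02, -0.5, 0], "rot": [0, 0.355, 0], "grip": 1}
    - {"translation": [-0.02, -0.5, 0], "rot": [0, 0.355, 0], "grip": 1}
    - {"translation": [-0.042, -0.9, 0.02], "rot": [0, 0.355, 0], "grip": 1}
    - {"translation": [-0.042, -0.9, 0.02], "rot": [0, 0.355, 0], "grip": 1}
    - {"translation": [-0.042, -1, 0.03], "rot": [0, 0.355, 0], "grip": 1}
    - {"translation": [-0.042, -1, 0.03], "rot": [0, 0.355, 0], "grip": 1}
    - {"translation": [-0.042, -1, 0.03], "rot": [0, 0.355, 0], "grip": 1}
    - {"translation": [-0.042, -1, 0.03], "rot": [0, 0.355, 0], "grip": 1}

```text
time_s: 12.15
tcp_pos: [0.5074, 0.0605, 0.1768]
eef_rot: [-0.012, 0.961, 0.041, 0.272]
force: [0.5, -0.6, -0.1]
width: 0.0254
gripper_force: 39.5
```

```bash
python3 - <<'E'
from h import *
st();rel();plan(O+AX*.065+RT.apply([.0005,.0013,0]),RT)
E
```

```text
t 12.15 tcp [0.5074 0.0605 0.1768] w 0.0254 gf 39.5 F [ 0.5 -0.6 -0.1] j [ 0.03 -0.38  1.98  0.03  0.99  1.5 ]
rel x,y,h mm [ 0.32  9.36 90.39] Ftool [0.3 0.6 0.3] roterr [ 0.0006  0.004  -0.0006]
trans [0.0011, -0.0269, 0.0846] rot [0.0006, 0.004, -0.0006]
```

servo_tool:
  motion:
    - {"translation": [0.001, -0.027, 0], "rot": [0, 0.004, 0], "grip": 1}
    - {"translation": [0.001, -0.027, 0.04], "rot": [0, 0.004, 0], "grip": 1}
    - {"translation": [0.001, -0.027, 0.085], "rot": [0, 0.004, 0], "grip": 1}
    - {"translation": [0.001, -0.027, 0.1], "rot": [0, 0.004, 0], "grip": 1}
    - {"translation": [0.001, -0.027, 0.1], "rot": [0, 0.004, 0], "grip": 1}
    - {"translation": [0.001, -0.027, 0.1], "rot": [0, 0.004, 0], "grip": 1}

```text
time_s: 12.75
tcp_pos: [0.523, 0.0705, 0.1532]
eef_rot: [-0.012, 0.96, 0.041, 0.277]
force: [0.7, 0.5, 0.1]
width: 0.0255
gripper_force: 39.5
```

```bash
python3 - <<'E'
from h import *
st();rel()
a=snap("side","s5.png");b=snap("top","t5.png")
def cr(c,u0,u1,v0,v1): return cv2.resize(c["frame"][v0:v1,u0:u1,::-1],None,fx=6,fy=6)
im=np.hstack([cr(a,255,321,145,215),cr(b,218,284,230,300)]); cv2.imwrite("pics/c5.png",cv2.convertScaleAbs(im,alpha=1.6))
s=env.observe();q=quat();c=b["frame"].mean(2);h=-RT.inv().apply(s["tcp_pos"]-O)[2]
print("face pred",proj(b,s["tcp_pos"]+q.apply([0,0,-.0104])),"axis",proj(b,O+AX*(h+.0104)))
for r in(.014,.01): print(r,[proj(b,s["tcp_pos"]+q.apply([x,y,-.0104])).round(1).tolist() for x,y in((r,0),(-r,0),(0,r),(0,-r))])
print("col",[(v,int(c[v,248:251].mean())) for v in range(254,290)])
for r in(265,268,271):print("row",r,[(u,int(c[r-1:r+2,u].mean())) for u in range(234,266)])
E
```

```text
t 12.75 tcp [0.523  0.0705 0.1532] w 0.0255 gf 39.5 F [0.7 0.5 0.1] j [ 0.06 -0.31  1.97  0.02  0.92  1.53]
rel x,y,h mm [ 1.75  0.82 61.59] Ftool [ 0.7 -0.4  0.3] roterr [ 0.0005 -0.0015 -0.0007]
face pred [248.86142574 273.51923819] axis [248.68850502 274.68863339]
0.014 [[247.5, 265.7], [250.2, 281.2], [258.0, 272.5], [239.7, 274.5]]
0.01 [[247.9, 268.0], [249.8, 279.0], [255.4, 272.8], [242.3, 274.2]]
col [(254, 59), (255, 61), (256, 59), (257, 61), (258, 62), (259, 63), (260, 72), (261, 80), (262, 77), (263, 80), (264, 79), (265, 97), (266, 112), (267, 99), (268, 90), (269, 84), (270, 85), (271, 93), (272, 95), (273, 80), (274, 78), (275, 80), (276, 81), (277, 79), (278, 99), (279, 111), (280, 83), (281, 90), (282, 115), (283, 116), (284, 115), (285, 115), (286, 114), (287, 115), (288, 112), (289, 89)]
row 265 [(234, 115), (235, 111), (236, 102), (237, 98), (238, 87), (239, 95), (240, 81), (241, 72), (242, 80), (243, 84), (244, 86), (245, 96), (246, 99), (247, 96), (248, 97), (249, 96), (250, 95), (251, 87), (252, 79), (253, 70), (254, 63), (255, 44), (256, 45), (257, 59), (258, 63), (259, 57), (260, 68), (261, 95), (262, 104), (263, 108), (264, 115), (265, 116)]
row 268 [(234, 86), (235, 69), (236, 64), (237, 50), (238, 30), (239, 35), (240, 75), (241, 99), (242, 104), (243, 104), (244, 107), (245, 95), (246, 88), (247, 87), (248, 89), (249, 90), (250, 93), (251, 95), (252, 98), (253, 102), (254, 99), (255, 51), (256, 46), (257, 61), (258, 66), (259, 53), (260, 34), (261, 31), (262, 31), (263, 31), (264, 56), (265, 100)]
row 271 [(234, 57), (235, 65), (236, 65), (237, 41), (238, 24), (239, 54), (240, 100), (241, 87), (242, 58), (243, 61), (244, 71), (245, 80), (246, 81), (247, 82), (248, 84), (249, 94), (250, 95), (251, 106), (252, 95), (253, 93), (254, 87), (255, 45), (256, 55), (257, 62), (258, 64), (259, 46), (260, 32), (261, 29), (262, 27), (263, 29), (264, 26), (265, 55)]
```

View pics/c5.png

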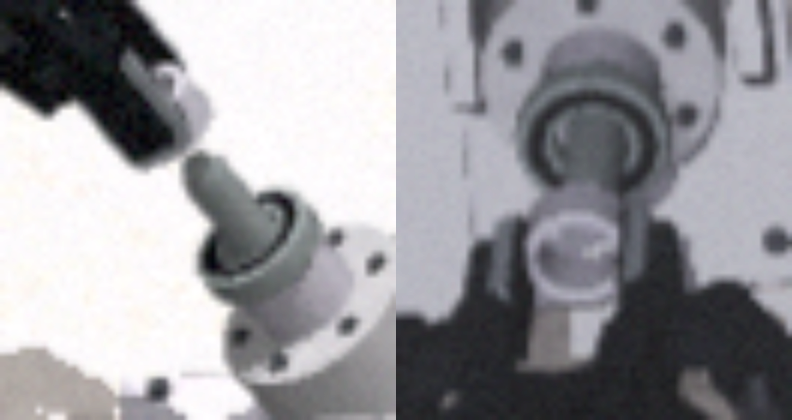

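The side view shows the spacer's lower end at about (285,168), centred on the shaft line just above the tip. The top view agrees once checked against the visible tip. I'll descend in stages and watch the force.

servo_tool:
  motion:
    - {"translation": [-0.003, 0, 0.02], "rot": [0, 0, 0], "grip": 1}
    - {"translation": [-0.003, 0, 0.035], "rot": [0, 0, 0], "grip": 1}
    - {"translation": [-0.003, 0, 0.05], "rot": [0, 0, 0], "grip": 1}
    - {"translation": [-0.003, 0, 0.065], "rot": [0, 0, 0], "grip": 1}
    - {"translation": [-0.003, 0, 0.08], "rot": [0, 0, 0], "grip": 1}
    - {"translation": [-0.003, 0, 0.08], "rot": [0, 0, 0], "grip": 1}

```text
time_s: 13.45
tcp_pos: [0.5348, 0.072, 0.1311]
eef_rot: [-0.012, 0.96, 0.042, 0.276]
force: [0.3, -0.7, -0.7]
width: 0.0253
gripper_force: 39.5
```

```bash
python3 - <<'E'
from h import *
st();rel()
E
```

```text
t 13.45 tcp [0.5348 0.072  0.1311] w 0.0253 gf 39.5 F [ 0.3 -0.7 -0.7] j [ 0.06 -0.24  1.97  0.02  0.86  1.53]
rel x,y,h mm [ 0.11  0.34 36.64] Ftool [-0.1  0.7  0.7] roterr [ 0.0001 -0.0005 -0.0001]
```

servo_tool:
  motion:
    - {"translation": [0, 0, 0.015], "rot": [0, 0, 0], "grip": 1}
    - {"translation": [0, 0, 0.03], "rot": [0, 0, 0], "grip": 1}
    - {"translation": [0, 0, 0.045], "rot": [0, 0, 0], "grip": 1}
    - {"translation": [0, 0, 0.055], "rot": [0, 0, 0], "grip": 1}
    - {"translation": [0, 0, 0.055], "rot": [0, 0, 0], "grip": 1}

```text
time_s: 13.95
tcp_pos: [0.5436, 0.0727, 0.1175]
eef_rot: [-0.012, 0.96, 0.042, 0.276]
force: [-0.1, -0.8, -0.4]
width: 0.0253
gripper_force: 39.5
```

```bash
python3 - <<'E'
from h import *
rel()
E
```

```text
rel x,y,h mm [ 0.35  0.37 20.39] Ftool [-0.4  0.8  0.2] roterr [ 0.0001 -0.0009 -0.0001]
```

servo_tool:
  motion:
    - {"translation": [0, 0, 0.005], "rot": [0, 0, 0], "grip": 1}
    - {"translation": [0, 0, 0.01], "rot": [0, 0, 0], "grip": 1}
    - {"translation": [0, 0, 0.013], "rot": [0, 0, 0], "grip": 1}
    - {"translation": [0, 0, 0.013], "rot": [0, 0, 0], "grip": 1}

```text
time_s: 14.35
tcp_pos: [0.5457, 0.0729, 0.1147]
eef_rot: [-0.012, 0.96, 0.042, 0.276]
force: [-0.1, 0.4, -1.4]
width: 0.0254
gripper_force: 39.5
```

```bash
python3 - <<'E'
from h import *
rel()
E
```

```text
rel x,y,h mm [ 0.71  0.34 16.92] Ftool [-0.8 -0.4  1.1] roterr [ 0.0001 -0.0014 -0.0001]
```

servo_tool:
  motion:
    - {"translation": [0, 0, 0.004], "rot": [0, 0, 0], "grip": 1}
    - {"translation": [0, 0, 0.006], "rot": [0, 0, 0], "grip": 1}
    - {"translation": [0, 0, 0.006], "rot": [0, 0, 0], "grip": 1}

```text
time_s: 14.65
tcp_pos: [0.5466, 0.073, 0.1138]
eef_rot: [-0.012, 0.96, 0.042, 0.276]
force: [-6.5, 0.9, 5.2]
width: 0.0255
gripper_force: 40.4
```

```bash
python3 - <<'E'
from h import *
rel()
E
```

```text
rel x,y,h mm [ 1.01  0.34 15.7 ] Ftool [-2.7 -1.5 -7.8] roterr [ 0.0002 -0.0014 -0.    ]
```

servo_tool:
  motion:
    - {"translation": [0, 0, 0.006], "rot": [0, 0, 0], "grip": -0.3}
    - {"translation": [0, 0, 0.002], "rot": [0, 0, 0], "grip": -0.3}
    - {"translation": [0, 0, 0.002], "rot": [0, 0, 0], "grip": -0.3}
    - {"translation": [0, 0, 0.002], "rot": [0, 0, 0], "grip": -0.3}
    - {"translation": [0, 0, -0.05], "rot": [0, 0, 0], "grip": -0.3}
    - {"translation": [0, 0, -0.17], "rot": [0, 0, 0], "grip": -0.3}
    - {"translation": [0, 0, -0.28], "rot": [0, 0, 0], "grip": -0.3}
    - {"translation": [0, 0, -0.28], "rot": [0, 0, 0], "grip": -0.3}
    - {"translation": [0, 0, -0.28], "rot": [0, 0, 0], "grip": -0.3}

```text
time_s: 15.55
tcp_pos: [0.5023, 0.0691, 0.1852]
eef_rot: [-0.012, 0.96, 0.042, 0.277]
force: [-0.0, 0.6, 0.5]
width: 0.0556
gripper_force: 0.0
```

```bash
python3 - <<'E'
from h import *
st();rel()
plan([.4585,-.2475,.12],RD)
a=snap("side","s6.png");b=snap("top","t6.png")
def cr(c,u0,u1,v0,v1): return cv2.resize(c["frame"][v0:v1,u0:u1,::-1],None,fx=5,fy=5)
im=np.hstack([cr(a,265,345,160,250),cr(b,215,295,200,290)]); cv2.imwrite("pics/c6.png",cv2.convertScaleAbs(im,alpha=1.5))
E
```

```text
t 15.55 tcp [0.5023 0.0691 0.1852] w 0.0556 gf 0.0 F [-0.   0.6  0.5] j [ 0.05 -0.41  1.98  0.02  1.    1.53]
rel x,y,h mm [ 1.1   0.36 99.72] Ftool [ 0.3 -0.6 -0.4] roterr [ 0.0002 -0.0026 -0.0001]
trans [-0.3165, 1.0387, 0.0573] rot [0.0001, -0.3582, -0.0002]
```

View pics/c6.png

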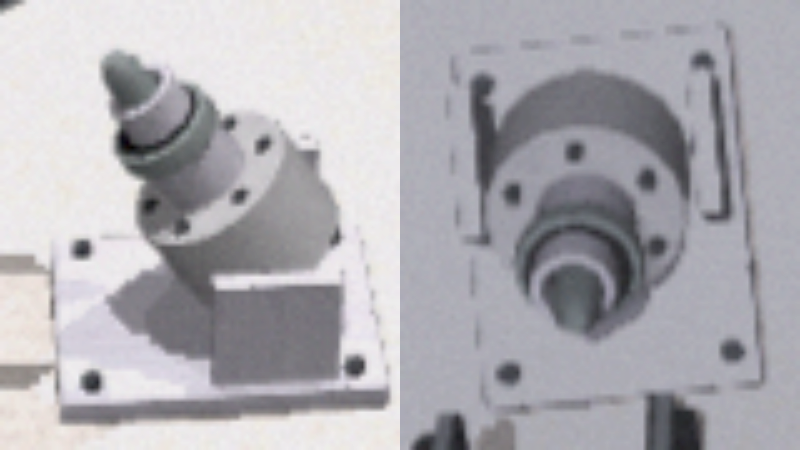

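The spacer is seated on the bearing, around (296,181) in the side view. Now the collar.

servo_tool:
  motion:
    - {"translation": [-0.15, 0.5, -0.05], "rot": [0, -0.358, 0], "grip": -0.3}
    - {"translation": [-0.15, 0.5, -0.05], "rot": [0, -0.358, 0], "grip": -0.3}
    - {"translation": [-0.15, 0.5, -0.05], "rot": [0, -0.358, 0], "grip": -0.3}
    - {"translation": [-0.316, 1, 0.057], "rot": [0, -0.358, 0], "grip": -0.3}
    - {"translation": [-0.316, 1, 0.057], "rot": [0, -0.358, 0], "grip": -0.3}
    - {"translation": [-0.316, 1, 0.057], "rot": [0, -0.358, 0], "grip": -0.3}
    - {"translation": [-0.316, 1, 0.057], "rot": [0, -0.358, 0], "grip": -0.3}
    - {"translation": [-0.316, 1, 0.057], "rot": [0, -0.358, 0], "grip": -0.3}
    - {"translation": [-0.316, 1, 0.057], "rot": [0, -0.358, 0], "grip": -0.3}
    - {"translation": [-0.316, 1, 0.057], "rot": [0, -0.358, 0], "grip": -0.3}

```text
time_s: 16.65
tcp_pos: [0.4576, -0.2349, 0.1195]
eef_rot: [-0.0, 0.999, 0.044, -0.001]
force: [-1.0, 0.2, 0.0]
width: 0.0556
gripper_force: 0.0
```

```bash
python3 - <<'E'
from h import *
st();plan([.4587,-.2475,.008],RD)
E
```

```text
t 16.65 tcp [ 0.4576 -0.2349  0.1195] w 0.0556 gf 0.0 F [-1.   0.2  0. ] j [-0.55  0.09  1.59 -0.    1.47  0.94]
trans [0.0005, 0.0422, 0.3715] rot [-0.0002, 0.0011, 0.0006]
```

servo_tool:
  motion:
    - {"translation": [0, 0.042, 0.1], "rot": [0, 0, 0], "grip": -0.3}
    - {"translation": [0, 0.042, 0.25], "rot": [0, 0, 0], "grip": -0.3}
    - {"translation": [0, 0.042, 0.34], "rot": [0, 0, 0], "grip": -0.3}
    - {"translation": [0, 0.042, 0.37], "rot": [0, 0, 0], "grip": -0.3}
    - {"translation": [0, 0.042, 0.37], "rot": [0, 0, 0], "grip": -0.3}
    - {"translation": [0, 0.042, 0.37], "rot": [0, 0, 0], "grip": -0.3}

```text
time_s: 17.25
tcp_pos: [0.4595, -0.2487, 0.0105]
eef_rot: [0.001, 0.999, 0.044, 0.001]
force: [-0.2, 0.4, 0.9]
width: 0.0559
gripper_force: 0.0
```

```bash
python3 - <<'E'
from h import *
st();plan([.4587,-.2475,.008],RD)
E
```

```text
t 17.25 tcp [ 0.4595 -0.2487  0.0105] w 0.0559 gf 0.0 F [-0.2  0.4  0.9] j [-0.57  0.24  1.65 -0.    1.25  0.92]
trans [-0.0023, -0.0043, 0.0084] rot [0.0013, -0.0006, 0.0004]
```

servo_tool:
  motion:
    - {"translation": [-0.002, -0.004, 0.007], "rot": [0, 0, 0], "grip": 0.0}
    - {"translation": [-0.002, -0.004, 0.007], "rot": [0, 0, 0], "grip": 0.2}
    - {"translation": [-0.002, -0.004, 0.007], "rot": [0, 0, 0], "grip": 1}
    - {"translation": [-0.002, -0.004, 0.007], "rot": [0, 0, 0], "grip": 1}
    - {"translation": [-0.002, -0.004, 0.007], "rot": [0, 0, 0], "grip": 1}
    - {"translation": [-0.002, -0.004, 0.007], "rot": [0, 0, 0], "grip": 1}
  squeeze: 40

```text
time_s: 17.85
tcp_pos: [0.4584, -0.2477, 0.0083]
eef_rot: [0.001, 0.999, 0.044, 0.0]
force: [-2.1, 3.7, 6.4]
width: 0.0327
gripper_force: 39.0
```

servo_tool:
  motion:
    - {"translation": [0, 0, -0.03], "rot": [0, 0, 0], "grip": 1}
    - {"translation": [0, 0, -0.1], "rot": [0, 0, 0], "grip": 1}
    - {"translation": [0, 0, -0.25], "rot": [0, 0, 0], "grip": 1}
    - {"translation": [0, 0, -0.4], "rot": [0, 0, 0], "grip": 1}
    - {"translation": [0, 0, -0.6], "rot": [0, 0, 0], "grip": 1}
    - {"translation": [0, 0, -0.6], "rot": [0, 0, 0], "grip": 1}
    - {"translation": [0, 0, -0.6], "rot": [0, 0, 0], "grip": 1}

```text
time_s: 18.55
tcp_pos: [0.4587, -0.2479, 0.1896]
eef_rot: [0.002, 0.999, 0.043, 0.002]
force: [0.3, 0.3, -1.2]
width: 0.0323
gripper_force: 39.8
```

```bash
python3 - <<'E'
from h import *
st();plan(O+AX*.09+RT.apply([.0005,.0006,0]),RT)
E
```

```text
t 18.55 tcp [ 0.4587 -0.2479  0.1896] w 0.0323 gf 39.8 F [ 0.3  0.3 -1.2] j [-0.57  0.05  1.48 -0.    1.6   0.92]
trans [0.252, -1.0396, 0.0403] rot [0.0023, 0.3536, 0.0004]
```

servo_tool:
  motion:
    - {"translation": [0.12, -0.5, 0], "rot": [0, 0.354, 0], "grip": 1}
    - {"translation": [0.12, -0.5, 0], "rot": [0, 0.354, 0], "grip": 1}
    - {"translation": [0.12, -0.5, 0], "rot": [0, 0.354, 0], "grip": 1}
    - {"translation": [0.252, -0.9, 0.0], "rot": [0, 0.354, 0], "grip": 1}
    - {"translation": [0.252, -0.9, 0.0], "rot": [0, 0.354, 0], "grip": 1}
    - {"translation": [0.252, -1, 0.02], "rot": [0, 0.354, 0], "grip": 1}
    - {"translation": [0.252, -1, 0.03], "rot": [0, 0.354, 0], "grip": 1}
    - {"translation": [0.252, -1, 0.03], "rot": [0, 0.354, 0], "grip": 1}
    - {"translation": [0.252, -1, 0.03], "rot": [0, 0.354, 0], "grip": 1}
    - {"translation": [0.252, -1, 0.03], "rot": [0, 0.354, 0], "grip": 1}

```text
time_s: 19.55
tcp_pos: [0.5069, 0.0568, 0.1767]
eef_rot: [-0.012, 0.961, 0.041, 0.273]
force: [0.1, -0.2, -1.0]
width: 0.0322
gripper_force: 39.9
```

```bash
python3 - <<'E'
from h import *
st();rel();plan(O+AX*.062+RT.apply([.0002,.0006,0]),RT)
E
```

```text
t 19.55 tcp [0.5069 0.0568 0.1767] w 0.0322 gf 39.9 F [ 0.1 -0.2 -1. ] j [ 0.02 -0.38  1.98  0.04  0.99  1.49]
rel x,y,h mm [-0.42 13.04 90.69] Ftool [-0.4  0.2  0.9] roterr [ 0.0009  0.0032 -0.0011]
trans [0.0025, -0.0416, 0.0956] rot [0.0009, 0.0032, -0.0011]
```

servo_tool:
  motion:
    - {"translation": [0, -0.041, 0], "rot": [0, 0.003, 0], "grip": 1}
    - {"translation": [0, -0.041, 0.04], "rot": [0, 0.003, 0], "grip": 1}
    - {"translation": [0, -0.041, 0.08], "rot": [0, 0.003, 0], "grip": 1}
    - {"translation": [0, -0.041, 0.1], "rot": [0, 0.003, 0], "grip": 1}
    - {"translation": [0, -0.041, 0.1], "rot": [0, 0.003, 0], "grip": 1}
    - {"translation": [0, -0.041, 0.1], "rot": [0, 0.003, 0], "grip": 1}

```text
time_s: 20.15
tcp_pos: [0.5218, 0.071, 0.1521]
eef_rot: [-0.012, 0.96, 0.041, 0.276]
force: [0.4, -0.0, 0.1]
width: 0.0323
gripper_force: 39.9
```

```bash
python3 - <<'E'
from h import *
st();rel()
a=snap("side","s7.png");b=snap("top","t7.png")
def cr(c,u0,u1,v0,v1): return cv2.resize(c["frame"][v0:v1,u0:u1,::-1],None,fx=6,fy=6)
im=np.hstack([cr(a,255,321,145,215),cr(b,218,284,230,300)]); cv2.imwrite("pics/c7.png",cv2.convertScaleAbs(im,alpha=1.6))
E
```

```text
t 20.15 tcp [0.5218 0.071  0.1521] w 0.0323 gf 39.9 F [ 0.4 -0.   0.1] j [ 0.06 -0.31  1.98  0.02  0.92  1.53]
rel x,y,h mm [ 0.17  0.13 61.3 ] Ftool [0.4 0.1 0.1] roterr [ 0.0005 -0.0005 -0.0008]
```

View pics/c7.png

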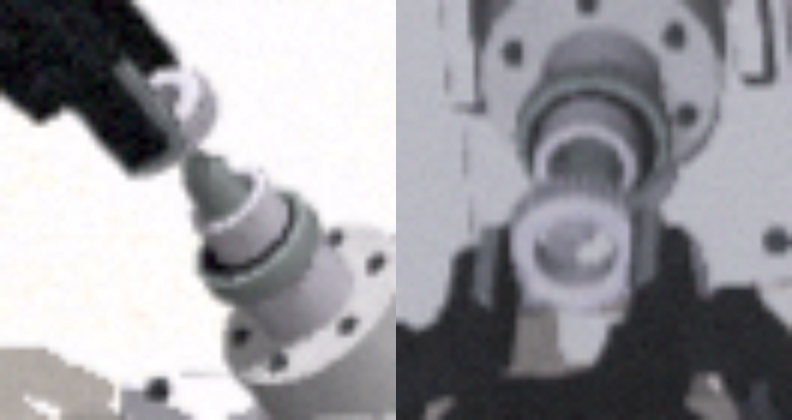

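The collar's lower end sits on the shaft line just above the tip in both views, at about (285,167) in the side view and (250,270) in the top view. Descending in stages.

servo_tool:
  motion:
    - {"translation": [0, 0.001, 0.02], "rot": [0, 0, 0], "grip": 1}
    - {"translation": [0, 0.001, 0.04], "rot": [0, 0, 0], "grip": 1}
    - {"translation": [0, 0.001, 0.055], "rot": [0, 0, 0], "grip": 1}
    - {"translation": [0, 0.001, 0.07], "rot": [0, 0, 0], "grip": 1}
    - {"translation": [0, 0.001, 0.07], "rot": [0, 0, 0], "grip": 1}
    - {"translation": [0, 0.001, 0.07], "rot": [0, 0, 0], "grip": 1}

```text
time_s: 20.85
tcp_pos: [0.5328, 0.0722, 0.1337]
eef_rot: [-0.012, 0.96, 0.042, 0.275]
force: [1.6, -1.8, -0.9]
width: 0.0325
gripper_force: 39.8
```

```bash
python3 - <<'E'
from h import *
rel()
E
```

```text
rel x,y,h mm [-0.14 -0.04 39.87] Ftool [0.7 1.9 1.5] roterr [ 0.0004 -0.0001 -0.0001]
```

servo_tool:
  motion:
    - {"translation": [0.001, 0.002, 0.008], "rot": [0, 0, 0], "grip": 1}
    - {"translation": [0.001, 0.002, 0.015], "rot": [0, 0, 0], "grip": 1}
    - {"translation": [0.001, 0.002, 0.021], "rot": [0, 0, 0], "grip": 1}
    - {"translation": [0.001, 0.002, 0.021], "rot": [0, 0, 0], "grip": 1}

```text
time_s: 21.25
tcp_pos: [0.5364, 0.0722, 0.1285]
eef_rot: [-0.012, 0.96, 0.042, 0.275]
force: [0.3, -0.2, -1.2]
width: 0.0322
gripper_force: 39.9
```

```bash
python3 - <<'E'
from h import *
rel()
E
```

```text
rel x,y,h mm [ 0.04  0.23 33.53] Ftool [-0.4  0.3  1.1] roterr [-0.     -0.0001 -0.0001]
```

servo_tool:
  motion:
    - {"translation": [0, 0, 0.004], "rot": [0, 0, 0], "grip": 1}
    - {"translation": [0, 0, 0.008], "rot": [0, 0, 0], "grip": 1}
    - {"translation": [0, 0, 0.008], "rot": [0, 0, 0], "grip": 1}

```text
time_s: 21.55
tcp_pos: [0.5378, 0.0723, 0.127]
eef_rot: [-0.012, 0.96, 0.042, 0.276]
force: [-3.4, 0.0, 1.9]
width: 0.0327
gripper_force: 40.4
```

```bash
python3 - <<'E'
from h import *
rel()
E
```

```text
rel x,y,h mm [ 0.46  0.33 31.57] Ftool [-1.9 -0.3 -3.5] roterr [ 0.0001 -0.0005 -0.0001]
```

servo_tool:
  motion:
    - {"translation": [0, 0, 0.001], "rot": [0, 0, 0], "grip": 1}
    - {"translation": [0, 0, 0.002], "rot": [0, 0, 0], "grip": 1}
    - {"translation": [0, 0, 0.002], "rot": [0, 0, 0], "grip": 1}

```text
time_s: 21.85
tcp_pos: [0.538, 0.0723, 0.127]
eef_rot: [-0.012, 0.96, 0.042, 0.276]
force: [-9.7, -1.2, 8.1]
width: 0.0325
gripper_force: 41.2
```

```bash
python3 - <<'E'
from h import *
rel()
E
```

```text
rel x,y,h mm [ 0.65  0.29 31.43] Ftool [ -4.    0.4 -12.1] roterr [ 0.0001 -0.0006 -0.    ]
```

Firmly home. I'll release it, back off and check.

servo_tool:
  motion:
    - {"translation": [0, 0, 0.0], "rot": [0, 0, 0], "grip": 1}
    - {"translation": [0, 0, 0.0], "rot": [0, 0, 0], "grip": -0.3}
    - {"translation": [0, 0, 0], "rot": [0, 0, 0], "grip": -0.3}
    - {"translation": [0, 0, 0], "rot": [0, 0, 0], "grip": -0.3}
    - {"translation": [0, 0, -0.05], "rot": [0, 0, 0], "grip": -0.3}
    - {"translation": [0, 0, -0.17], "rot": [0, 0, 0], "grip": -0.3}
    - {"translation": [0, 0, -0.28], "rot": [0, 0, 0], "grip": -0.3}
    - {"translation": [0, 0, -0.28], "rot": [0, 0, 0], "grip": -0.3}
    - {"translation": [0, 0, -0.28], "rot": [0, 0, 0], "grip": -0.3}

```text
time_s: 22.75
tcp_pos: [0.4938, 0.0684, 0.1981]
eef_rot: [-0.012, 0.96, 0.042, 0.277]
force: [0.6, 0.7, 0.5]
width: 0.0555
gripper_force: 0.0
```

```bash
python3 - <<'E'
from h import *
st();rel()
S=env.capture("side");T=env.capture("top")
for n,c,dx in(("S",S,0),("T",T,0)):
    g=c["frame"].astype(np.float32).mean(2)
    print(n,[(h,int(cv2.getRectSubPix(g,(1,1),tuple(proj(c,O+AX*h*1e-3+RT.apply([0,.0,0])).tolist()))[0,0])) for h in range(30,50,2)])
    # silhouette widths across the axis at several heights
    for h in(5.5,19,33,42):
        p=proj(c,O+AX*h*1e-3);a=proj(c,O+AX*.046)-proj(c,O);a/=np.linalg.norm(a);m=np.array([-a[1],a[0]])
        print(h,[int(cv2.getRectSubPix(g,(1,1),tuple((p+m*e).tolist()))[0,0]) for e in range(-18,19)])
E
```

```text
t 22.75 tcp [0.4938 0.0684 0.1981] w 0.0555 gf 0.0 F [0.6 0.7 0.5] j [ 0.05 -0.44  1.98  0.02  1.04  1.53]
rel x,y,h mm [  0.72   0.36 115.21] Ftool [ 0.9 -0.6 -0.1] roterr [ 0.0002 -0.0015 -0.0001]
S [(30, 134), (32, 98), (34, 77), (36, 77), (38, 85), (40, 90), (42, 96), (44, 104), (46, 124), (48, 144)]
5.5 [155, 155, 156, 156, 156, 156, 125, 70, 44, 24, 17, 27, 48, 64, 72, 72, 78, 84, 90, 100, 102, 106, 111, 94, 68, 51, 79, 98, 125, 151, 157, 157, 158, 158, 156, 156, 156]
19 [156, 155, 156, 157, 156, 156, 156, 155, 151, 150, 113, 81, 77, 70, 75, 79, 85, 88, 88, 86, 85, 86, 92, 87, 88, 106, 146, 154, 155, 156, 157, 156, 156, 155, 154, 155, 155]
33 [155, 156, 155, 154, 155, 154, 156, 147, 111, 102, 121, 135, 135, 116, 90, 70, 72, 76, 81, 93, 98, 100, 122, 129, 141, 143, 135, 129, 146, 156, 155, 157, 156, 157, 158, 157, 156]
42 [155, 153, 154, 156, 156, 155, 157, 156, 156, 149, 142, 143, 147, 146, 135, 96, 80, 86, 96, 99, 105, 101, 117, 133, 142, 146, 150, 152, 152, 155, 156, 156, 156, 156, 156, 155, 156]
T [(30, 70), (32, 73), (34, 75), (36, 77), (38, 78), (40, 80), (42, 80), (44, 79), (46, 73), (48, 73)]
5.5 [94, 76, 77, 86, 88, 74, 58, 65, 41, 33, 40, 55, 66, 77, 73, 81, 84, 92, 95, 96, 93, 93, 89, 87, 78, 77, 75, 64, 44, 50, 75, 80, 102, 110, 109, 115, 118]
19 [117, 117, 117, 111, 81, 67, 64, 57, 60, 73, 94, 107, 112, 114, 111, 105, 97, 90, 82, 79, 81, 85, 93, 102, 111, 116, 116, 111, 99, 86, 85, 104, 117, 117, 116, 115, 116]
33 [119, 118, 116, 116, 103, 68, 69, 73, 84, 100, 113, 113, 102, 62, 42, 52, 61, 71, 74, 74, 69, 65, 58, 56, 67, 66, 100, 111, 114, 108, 91, 104, 117, 116, 117, 118, 116]
42 [117, 116, 116, 116, 111, 93, 76, 78, 86, 99, 108, 111, 108, 88, 59, 52, 63, 78, 80, 78, 71, 60, 57, 67, 63, 79, 108, 115, 112, 104, 96, 113, 118, 117, 116, 117, 117]
```

```bash
python3 - <<'E'
from h import *
print(env.sign_off())
E
```

```text
the job is handed in; nothing more can be done
None
```

The bearing, spacer and collar are on the spindle in that order, each held down the shaft until it pressed home and then released; I handed the job in at about 23 s, and no verdict came back.

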